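# Make a slide stainer ready for a run

### The arm

A 7-joint arm with a two-finger parallel gripper is mounted at the origin on the work surface. World frame = base frame: x ahead of the robot, y to its left, z up, the work surface at z = 0. Lengths are in m, angles in rad, forces in N, time in s.
With the tool pointing down it reaches from about 0.4 to 0.925 m from the base axis. Payload 4.1 kg.
Tool frame: the origin (TCP) lies midway between the tips of the shut fingers; the grasp point (between the pads) lies tcp_to_grasp behind it (tcp_to_grasp is the distance from the TCP to the grasp point, in m); z points along the fingers, y is the line along which they close (so a half turn about z gives the same grasp; the last joint's range is limited). The gripper opens to 85 mm and grips with 20 to 120 N. Pads are 22 mm wide; open, the fingers measure 114 mm over their backs; the gripper's body (76 mm by 85 mm) begins 54 mm behind the grasp point. The pads swing forward as they close: fully open they stand 13 mm farther back than shut.
Start: joints at [-1.391, 0.398, 0.045, 1.537, -0.019, 1.207, -0.051], TCP at [0.179, 0.625, 0.231] pointing down, gripper open.
Joint ranges: [-2.82, 2.82], [-0.49, 2.23], [-1.37, 1.46], [0, 2.46], [-1.36, 4.5], [0.23, 2], [-2.94, 2.94]. Speed limits (rad/s): [2.57, 2.57, 3.14, 3.14, 3.14, 3.14, 3.14].

### API

Orientations are given as a rotation vector (axis times angle).
In Python, from station import * gives the robot as it stands.
- The arm moves only by the tool carry_out, never from a script. Its argument "motion" is a list of rows, each a list of 7 numbers: the shift along the tool's x, y, z in m, then the turn, a rotation vector about the tool's x, y, z in rad, then the finger opening in m, from 0 to 0.0854. A call has 1 to 8 rows; each row shifts and turns the commanded pose from where the row before left it, along the tool's axes as they then stand; what a row does not reach is not made up. A row lasts 1/10 s, in which the tool goes at most 50 mm and 8.59 degrees, less where a joint would pass 70% of its speed; a pose out of reach is approached as far as the arm can. A call with a gripper value outside its range is refused whole. The fingers move at their own pace and stop on an object; "squeeze" is the grip in N (left out, the last holds). Time passes only in rows, so rows that do not move let the fingers close. It gives the time, the measured TCP pose, the force, the opening and the grip force at its end, in the units of the state.
- state(): the state, without advancing time (a new reading comes with each control period).
- read_camera(name): name is "scene" or "top" or "wrist"; returns a dict with "pixels" (384x512x3 uint8, red, green, blue), "fx", "fy", "cx", "cy" (pixels), "R" (3x3) and "t" (3): a world point X has camera coordinates R X + t; the wrist camera has in their place "T_tool_cam" (4x4, takes a point from camera to tool coordinates, whose origin is the TCP and whose axes are the flange's). Camera axes: x right, y down, z forward; pixel columns grow to the right and rows downward; lengths in m; the calibration is good to about 2 mm. A picture is of the moment at which its call begins: read the wrist's pose just before it. There is no depth.
- hand_in(): hands the job in; it is judged then, once.
The state is a dict: "t": time; "q": joint angles; "qvel": joint speeds; "effort": joint torques, N m; "tool_pos": TCP position; "eef_rot": TCP orientation; "wrist_force": force on the tool from outside, world axes, zero at the start; "moment": the same for the moment, N m; "width": finger opening in m; "grasp_force": force on a finger pad.
Only numpy, scipy, OpenCV 4.12 (cv2) and the standard library are available. Lean on these libraries where they do the work, as an engineer would, in place of code of your own. Each camera call takes 0.05 s, during which the arm holds its last target. There are 200 camera calls.

### The job

Get the slide stainer ready for its run: open the stain bottle by pressing its child-resistant cap down and turning it until it lets go, and leave the cap lying in the steel dish; lay every slide cassette that is on the bench into the stainer's loading bay, each on the bay's floor and none on top of another. When all that is done, push the bay's door fully shut so that it clicks into its catch, and leave the other things on the bench alone.

Things in the scene. Friction and masses are not known exactly. Their poses are not given: they have to be found in the camera images.
- cap_center (a point): White octagonal bottle cap, 60 mm across flats, 31 mm high, 45 g, hollow below; the point is its centre, 15.5 mm over its underside; z is its axis, up. Its flats face 0, 45, 90.. degrees from its x axis (grey line on its top along +x): pinch two opposite flats. Locked at the start, with the bottle's yaw.
- bottle_neck (a point): Amber stain bottle, 76 mm across, fixed in a 96 mm square steel seat; its place and yaw vary. The point is on its axis at the neck's top, 121 mm above the bench; z up. The locked cap's centre is 2.5 mm below this point, when let go 3.5 mm above it. Its broad body ends 80 mm above the bench: fingers can reach down beside the cap to 85 mm.
- dish_in (a point): Shallow square steel dish for the cap, 110 mm outside, 102 mm inside, rim 16 mm high, fixed; the point is the centre of its inner floor, 4 mm above the bench (wall and floor 4 mm), axes along its sides.
- bay_floor (a point): Stainer's loading bay, fixed, a white well open at the top. Point: centre of its inner floor, 6 mm above the bench. +x to the back wall (inner face 100 mm away), -x to the doorway (floor edge 100 mm), side walls' inner faces 95 mm along +y and -y; walls 45 mm high. Grey head, 150 mm high, from x = 128 mm. Holds six cassettes lengthwise along y (x = -57, 0, 57; y = -46, 46 mm).
- door (a joint): Opening angle of the bay's door, rad: 0 is shut on the catch, 1.3 fully open; it starts at 0.6 to 1.05. It swings about an upright hinge at the +y end of the doorway, outwards to -x of the bay, and stays where left. In the last 0.06 rad it must be pushed over a sprung ball catch (about 5 N at the pad); below 0.02 rad it is held.
- door_pad (a point): Centre of a grey push pad on the white door's outer face, 155 mm from the hinge, 6.5 mm outside the door's mid-plane, 42 mm above the bench. A grey catch post, 32 mm high, stands at its free end. Door 200 mm long, 12 mm thick, top 74 mm above the bench. The point's -x axis points out of the outer face: pushing along +x shuts the door; its +y axis points along the door to the hinge.
- door_hinge (a point): Point on the door's hinge axis, in the middle of the door's thickness, 42 mm above the bench; its axes turn with the door, as those of the pad do.
- cassette0_c (a point): Grey slide cassette, a flat block 84 mm (x) by 32 mm (y) by 28 mm high, 90 g, with the edges of glass slides showing on its top; the point is its centre. Three to five of the five cassettes lie on the bench in a run; all are alike.
- cassette1_c (a point): Grey slide cassette, a flat block 84 mm (x) by 32 mm (y) by 28 mm high, 90 g, with the edges of glass slides showing on its top; the point is its centre. Three to five of the five cassettes lie on the bench in a run; all are alike.
- cassette2_c (a point): Grey slide cassette, a flat block 84 mm (x) by 32 mm (y) by 28 mm high, 90 g, with the edges of glass slides showing on its top; the point is its centre. Three to five of the five cassettes lie on the bench in a run; all are alike.
- cassette3_c (a point): Grey slide cassette, a flat block 84 mm (x) by 32 mm (y) by 28 mm high, 90 g, with the edges of glass slides showing on its top; the point is its centre. Three to five of the five cassettes lie on the bench in a run; all are alike.
- cassette4_c (a point): Grey slide cassette, a flat block 84 mm (x) by 32 mm (y) by 28 mm high, 90 g, with the edges of glass slides showing on its top; the point is its centre. Three to five of the five cassettes lie on the bench in a run; all are alike.
- cap: The same cap; origin at the centre of its underside. Lugs hook under the neck's flanges: it cannot lift or turn until pressed down 7 mm (stops at 9 mm; spring 9 N at first, 16 N fully down). Held down 8 mm or more it turns anticlockwise from above past a ratchet tooth; from 50 degrees on (70 to 80 is good, stops at 135) it is free, springs up 6 mm and lifts straight off. It cannot turn clockwise.
- cassette0: The same cassette as cassette0_c; this origin is the centre of its underside.
- cassette1: The same cassette as cassette1_c; this origin is the centre of its underside.
- cassette2: The same cassette as cassette2_c; this origin is the centre of its underside.
- cassette3: The same cassette as cassette3_c; this origin is the centre of its underside.
- cassette4: The same cassette as cassette4_c; this origin is the centre of its underside.
- drop_bottle: Bystander: small brown bottle, 44 mm across, 85 mm high; origin under its centre.
- petri: Bystander: clear round dish, 44 mm across, 14 mm high; origin under its centre.
- pot: Bystander: white specimen pot, 60 mm across, 60 mm high; origin under its centre.
- beaker: Bystander: glass beaker, 70 mm across, 85 mm high; origin under its centre.
- timer: Bystander: flat white bench timer, 60 by 70 by 22 mm; origin under its centre.
- slide_box: Bystander: cardboard box, 90 by 130 by 35 mm; origin under its centre.
There are look-alikes about, which are no part of the job. Leave any pink or yellow look-alike of the cassette0 alone. Leave any red look-alike of the part that bears bottle_neck alone.

How it is judged:
By the outcome, as a careful person would: the job done as asked, in the order asked, and still so for the second after the job is handed in, with the robot touching nothing.
Of cassette0, cassette1, cassette2, cassette3, cassette4 only 3 to 5 are there at a start; the rules pass over those that are not, and their reading is None.
At some moment in a run one of cassette0, cassette1, cassette2, cassette3, cassette4 may be knocked a few centimetres aside while the robot is not near it.
Once in a run the grip may slacken for a moment while it holds something.
It also fails if it takes over 210 s, if anything falls off the work surface, if the arm or the gripper's body presses on something with over 40 N, if the wrist force passes 120 N, or if a joint passes its speed limit or range.

## Working session

There is one attempt and no reset: what is moved stays moved. The work goes in short steps, Python scripts to look and compute and a tool call to move; the robot and the scene stay as the last step left them, time stands still between calls to the robot, and variables do not carry over. Pictures are saved under pics/ and viewed, at most 14 in all, crops included, and the job is handed in when it is done.

Besides the shell and the picture viewer there is one more tool, called by a JSON object that holds its "name" and its "arguments". carry_out: Moves the arm, as the interface text tells. Its arguments: {"type":"object","properties":{"motion":{"type":"array"},"squeeze":{"type":"number"}},"required":["motion"]}

```bash
mkdir -p pics; ls; python3 - <<'E'
from station import *
import cv2,numpy as np
print(state())
for n in ["scene","top","wrist"]:
    c=read_camera(n); cv2.imwrite(f"pics/{n}0.png",c["pixels"][:,:,::-1])
    print(n,{k:(np.round(v,4).tolist() if not np.isscalar(v) else v) for k,v in c.items() if k!="pixels"})
E
```

```text
pics
{'t': 0.0, 'q': array([-1.39097681,  0.39924028,  0.04505117,  1.53791301, -0.0186743 ,
        1.20687516, -0.05069958]), 'qvel': array([-0.00039171,  0.00087565,  0.00014033, -0.00054912,  0.00195066,
        0.00026477,  0.00172426]), 'effort': array([ 1.14107999e-03, -4.75116456e+01,  1.36485893e+00, -2.54221863e+01,
        1.14628367e-02,  9.18507372e-03,  2.40412916e-07]), 'tool_pos': array([0.17871445, 0.62427895, 0.23021794]), 'eef_rot': array([-0.43637244, -3.11102684,  0.00316012]), 'wrist_force': array([ 0.6378868 , -0.22795282,  0.17497856]), 'moment': array([-0.0165473 ,  0.01359204,  0.07592713]), 'grasp_force': 0.0, 'width': 0.08568459933769511}
scene {'fx': 355.15159245486655, 'fy': 355.15159245486655, 'cx': 261.3736553395759, 'cy': 191.0139798398285, 'R': [[-0.4239, 0.9055, 0.0179], [0.7268, 0.3519, -0.5898], [-0.5404, -0.237, -0.8074]], 't': [0.2683, -0.3357, 1.5267]}
top {'fx': 416.32829799632157, 'fy': 416.32829799632157, 'cx': 262.73972796538555, 'cy': 194.15142186236446, 'R': [[-0.0174, -0.9998, -0.0025], [-0.9974, 0.0175, -0.07], [0.07, 0.0012, -0.9975]], 't': [-0.0067, 0.5313, 1.2117]}
wrist {'fx': 274.83943834391414, 'fy': 274.83943834391414, 'cx': 247.31205368466124, 'cy': 191.95307729081858, 'T_tool_cam': [[0.001, -0.9477, -0.3191, 0.0818], [1.0, 0.0013, -0.0005, -0.0016], [0.0009, -0.3191, 0.9477, -0.143], [0.0, 0.0, 0.0, 1.0]]}
```

View pics/top0.png

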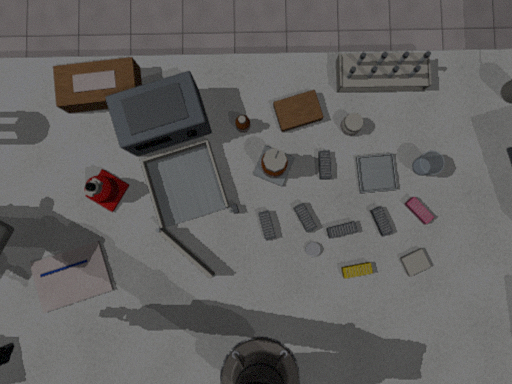

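View pics/scene0.png

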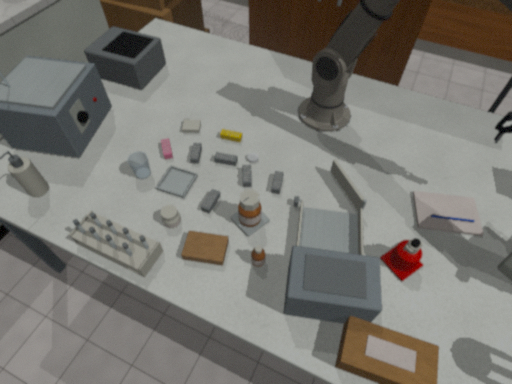

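The top view shows five grey cassettes near (325,164), (267,224), (305,216), (342,229) and (381,220). The bottle is at (274,163), the dish at (377,173), the bay at (187,187) and the door runs from (163,231) to (213,273). Pink and yellow look-alikes are at (420,210) and (357,270), and a red bottle is at (105,190).

```bash
cat > h.py <<'E'
from station import *
import cv2,numpy as np
from scipy.spatial.transform import Rotation as Ro
def save(c,n,crop=None,k=1):
    im=c["pixels"][:,:,::-1]
    if crop: im=im[crop[1]:crop[3],crop[0]:crop[2]]
    cv2.imwrite(f"pics/{n}.png",cv2.resize(im,None,fx=k,fy=k,interpolation=cv2.INTER_CUBIC))
def wrist():
    s=state();c=read_camera("wrist")
    T=np.eye(4);T[:3,:3]=Ro.from_rotvec(s["eef_rot"]).as_matrix();T[:3,3]=s["tool_pos"]
    M=np.linalg.inv(T@np.array(c["T_tool_cam"])); c["R"]=M[:3,:3];c["t"]=M[:3,3]; return c
def ray(c,u,v,z):
    R=np.array(c["R"]);t=np.array(c["t"])
    d=R.T@np.array([(u-c["cx"])/c["fx"],(v-c["cy"])/c["fy"],1]);o=-R.T@t
    return o+d*(z-o[2])/d[2]
def proj(c,X):
    p=np.array(c["R"])@np.array(X)+np.array(c["t"]); return np.array([c["fx"]*p[0]/p[2]+c["cx"],c["fy"]*p[1]/p[2]+c["cy"]])
def yaw(s): # angle of tool y axis in world, deg
    R=Ro.from_rotvec(s["eef_rot"]).as_matrix(); return np.degrees(np.arctan2(R[1,1],R[0,1]))
def go(target,ydeg=None):
    """print tool-frame shift to TCP target, and turn about tool z to bring tool y to ydeg (mod 180)"""
    s=state();R=Ro.from_rotvec(s["eef_rot"]).as_matrix()
    print("pos",s["tool_pos"].round(4),"yaw %.1f"%yaw(s),"t %.1f"%s["t"],"q7 %.2f"%s["q"][6],"F",s["wrist_force"].round(1),"w %.4f"%s["width"],"g %.1f"%s["grasp_force"],"z",R[:,2].round(3))
    if target is not None: print(" tool shift",(R.T@(np.array(target)-s["tool_pos"])).round(4))
    if ydeg is not None:
        d=(yaw(s)-ydeg+90)%180-90; print(" tool z turn rad %.3f (alt %.3f), rows %.1f"%(np.radians(d),np.radians(d-180*np.sign(d)),abs(d)/8.59))
def blobs(c,mask,z,amin=40,amax=9e9):
    n,l,st,ce=cv2.connectedComponentsWithStats(mask.astype(np.uint8))
    for i in range(1,n):
        if amin<st[i,4]<amax:
            ct=cv2.findContours((l==i).astype(np.uint8),cv2.RETR_EXTERNAL,cv2.CHAIN_APPROX_NONE)[0][0].reshape(-1,2)
            w=np.array([ray(c,u,v,z)[:2] for u,v in ct]).astype(np.float32)
            r=cv2.minAreaRect(w*1000)
            (cx,cy),(a,b),th=r
            if a<b:a,b,th=b,a,th+90
            print("px",ce[i].round(1),"n",st[i,4],"c mm",round(cx),round(cy),"size",round(a),round(b),"long axis deg %.0f"%(th%180))
E
python3 - <<'E'
from h import *
c=read_camera("top");save(c,"top1",(130,90,450,300),2.5)
p=c["pixels"].astype(int);g=p.max(2)
hsv=cv2.cvtColor(c["pixels"],cv2.COLOR_RGB2HSV)
roi=np.zeros(g.shape,bool);roi[140:260,240:420]=1
blobs(c,roi&(g<75),0.028,60,600)
for n,u,v,z in [("capctr",274,155,.134),("dishTL",357,155,.02),("dishTR",396,154,.02),("dishBL",358,191,.02),("dishBR",398,190,.02)]: print(n,ray(c,u,v,z).round(3))
E
```

```text
px [322.8 164.7] n 345 c mm 615 -194 size 86 52 long axis deg 1
px [279.4 167.8] n 362 c mm 618 -60 size 100 85 long axis deg 74
px [305.2 217.3] n 270 c mm 461 -139 size 85 38 long axis deg 27
px [381.  220.6] n 319 c mm 446 -361 size 87 41 long axis deg 22
px [267.6 225.1] n 220 c mm 440 -28 size 86 34 long axis deg 15
px [342.1 229.2] n 267 c mm 423 -245 size 90 34 long axis deg 104
capctr [ 0.628 -0.048  0.134]
dishTL [ 0.643 -0.298  0.02 ]
dishTR [ 0.644 -0.414  0.02 ]
dishBL [ 0.535 -0.297  0.02 ]
dishBR [ 0.536 -0.415  0.02 ]
```

View pics/top1.png

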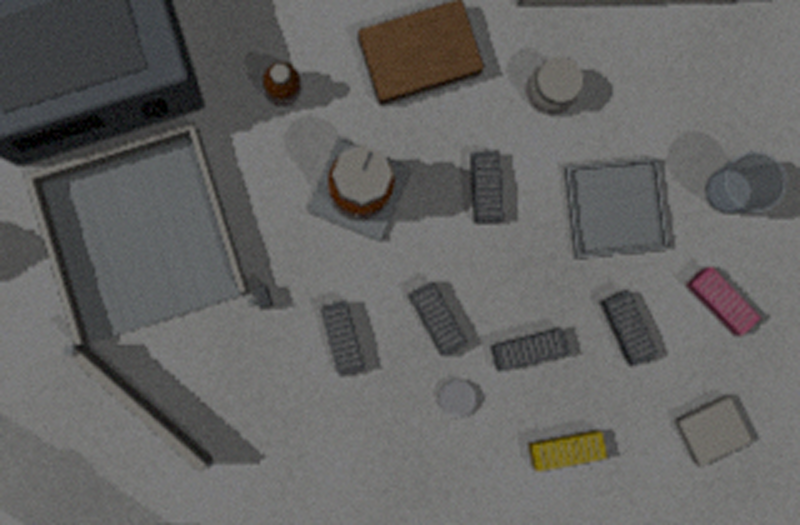

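```bash
python3 - <<'E'
from h import *
import station
print([k for k in dir(station) if not k.startswith('_')][:60], globals().get("tcp_to_grasp"))
c=read_camera("top")
P=lambda u,v:(130+u/2.5,90+v/2.5)
for n,(u,v),z in [("TL",(40,182),.05),("TR",(190,132),.05),("BR",(240,292),.05),("hinge",(80,348),.074),("doorfree",(210,465),.074),("post",(265,295),.032)]: print(n,ray(c,*P(u,v),z).round(3))
go([0.628,-0.048,0.26],18)
E
```

```text
['Unreachable', 'hand_in', 'read_camera', 'state', 'tcp_to_grasp'] 0.0187
TL [0.626 0.32  0.05 ]
TR [0.681 0.146 0.05 ]
BR [0.494 0.09  0.05 ]
hinge [0.434 0.268 0.074]
doorfree [0.301 0.124 0.074]
post [0.491 0.063 0.032]
pos [0.1788 0.6246 0.2308] yaw 74.0 t 0.2 q7 -0.05 F [ 0.5 -0.4 -0.4] w 0.0855 g 0.0 z [-0.    -0.001 -1.   ]
 tool shift [-0.6169 -0.5231 -0.0287]
 tool z turn rad 0.978 (alt -2.164), rows 6.5
```

{"name": "carry_out", "arguments": {"motion": [[0,0,-0.03,0,0,0,0.085],[0,0,-0.03,0,0,0,0.085],[-0.026,-0.022,0,0,0,0,0.085],[-0.026,-0.022,0,0,0,0,0.085],[-0.026,-0.022,0,0,0,0,0.085],[-0.026,-0.022,0,0,0,0,0.085],[-0.026,-0.022,0,0,0,0,0.085],[-0.026,-0.022,0,0,0,0,0.085]]}}

```text
t: 1.05
tool_pos: [0.2932, 0.4538, 0.2913]
eef_rot: [0.436, 3.111, 0.0]
wrist_force: [0.5, -0.5, 0.4]
width: 0.085
grasp_force: 0.0
```

{"name": "carry_out", "arguments": {"motion": [[-0.026,-0.022,0,0,0,0,0.085],[-0.026,-0.022,0,0,0,0,0.085],[-0.026,-0.022,0,0,0,0,0.085],[-0.026,-0.022,0,0,0,0,0.085],[-0.026,-0.022,0,0,0,0,0.085],[-0.026,-0.022,0,0,0,0,0.085],[-0.026,-0.022,0,0,0,0,0.085],[-0.026,-0.022,0,0,0,0,0.085]]}}

```text
t: 1.85
tool_pos: [0.4446, 0.2274, 0.2914]
eef_rot: [0.436, 3.111, 0.001]
wrist_force: [0.2, -0.1, 0.1]
width: 0.085
grasp_force: 0.0
```

{"name": "carry_out", "arguments": {"motion": [[-0.026,-0.022,0,0,0,0,0.085],[-0.026,-0.022,0,0,0,0,0.085],[-0.026,-0.022,0,0,0,0,0.085],[-0.026,-0.022,0,0,0,0,0.085],[-0.026,-0.022,0,0,0,0,0.085],[-0.026,-0.022,0,0,0,0,0.085],[-0.026,-0.022,0,0,0,0,0.085],[-0.026,-0.022,0,0,0,0,0.085]]}}

```text
t: 2.65
tool_pos: [0.5962, 0.0012, 0.2913]
eef_rot: [0.436, 3.111, 0.0]
wrist_force: [0.2, 0.1, -0.5]
width: 0.0847
grasp_force: 0.0
```

{"name": "carry_out", "arguments": {"motion": [[0,0,0,0,0,0.14,0.085],[0,0,0,0,0,0.14,0.085],[0,0,0,0,0,0.14,0.085],[0,0,0,0,0,0.14,0.085],[0,0,0,0,0,0.14,0.085],[0,0,0,0,0,0.14,0.085],[0,0,0,0,0,0.14,0.085],[0,0,0,0,0,0,0.085]]}}

```text
t: 3.45
tool_pos: [0.5955, 0.0024, 0.2911]
eef_rot: [-1.849, -2.54, 0.0]
wrist_force: [-0.6, 0.6, -0.8]
width: 0.0848
grasp_force: 0.0
```

```bash
python3 - <<'E'
from h import *
go([0.628,-0.048,0.26],18)
c=wrist();save(c,"w1")
E
```

```text
pos [0.5955 0.0024 0.2911] yaw 17.9 t 3.5 q7 0.44 F [-0.6  0.6 -0.8] w 0.0848 g 0.0 z [-0. -0. -1.]
 tool shift [-0.058   0.0154  0.0311]
 tool z turn rad -0.002 (alt 3.140), rows 0.0
```

View pics/w1.png

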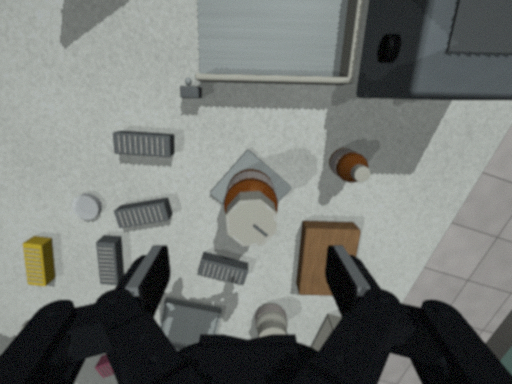

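The wrist view shows the cap centred near (250,219), with its grey line running from there towards (266,234). I'll move in over it.

{"name": "carry_out", "arguments": {"motion": [[-0.029,0.008,0,0,0,0,0.085],[-0.029,0.008,0,0,0,0,0.085],[0,0,0.02,0,0,0,0.085],[0,0,0.02,0,0,0,0.085],[0,0,0,0,0,0,0.085],[0,0,0,0,0,0,0.085]]}}

```text
t: 4.1
tool_pos: [0.6286, -0.0478, 0.2514]
eef_rot: [-1.847, -2.541, 0.0]
wrist_force: [0.0, 0.6, 1.2]
width: 0.0849
grasp_force: 0.0
```

```bash
python3 - <<'E'
from h import *
go([0.628,-0.048,0.26],18)
c=wrist();save(c,"w2",(130,60,390,260),3)
E
```

```text
pos [ 0.6286 -0.0478  0.2514] yaw 18.0 t 4.1 q7 0.57 F [0.  0.6 1.2] w 0.0849 g 0.0 z [-0.  0. -1.]
 tool shift [ 0.     -0.0007 -0.0086]
 tool z turn rad -0.000 (alt 3.141), rows 0.0
```

View pics/w2.png

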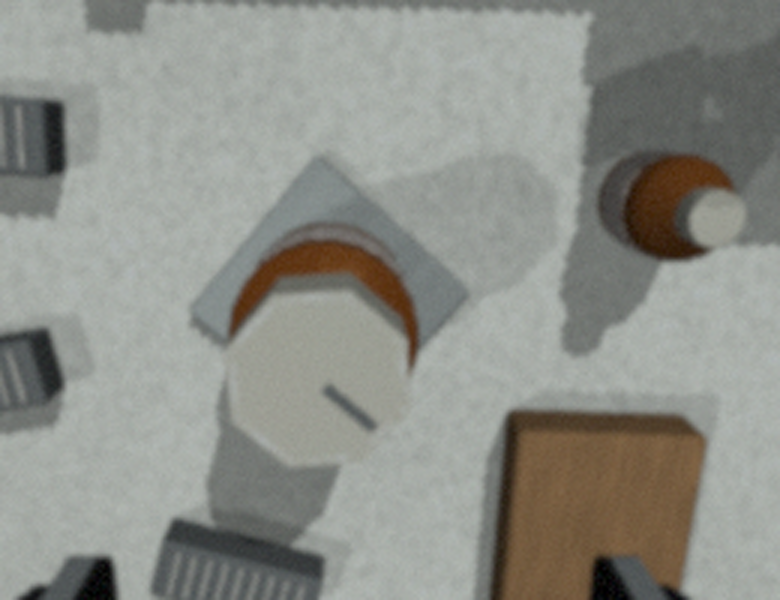

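The close crop shows the cap octagon about (319,371), with its line from (325,387) to (374,428). In the full image the cap centre is near (236,184).

```bash
python3 - <<'E'
from h import *
c=wrist();p=c["pixels"].astype(int)
for u,v in [(225,180),(238,165),(140,150),(280,100),(231,152)]: print((u,v),p[v,u])
b=cv2.GaussianBlur(c["pixels"],(3,3),0).astype(int)
m=((b[:,:,0]-b[:,:,2])>=8)&(b[:,:,0]-b[:,:,2]<40)&(b[:,:,0]>130); 
r=np.zeros(m.shape,bool);r[145:225,195:275]=1;m&=r
m=cv2.morphologyEx(m.astype(np.uint8),cv2.MORPH_OPEN,np.ones((3,3)))
blobs(c,m,0.134,300)
ct=max(cv2.findContours(m,cv2.RETR_EXTERNAL,cv2.CHAIN_APPROX_NONE)[0],key=cv2.contourArea)
h=cv2.convexHull(ct).reshape(-1,2)
w=np.array([ray(c,u,v,.134)[:2] for u,v in h]);
print("circ",cv2.minEnclosingCircle((w*1000).astype(np.float32)))
M=cv2.moments((w*1000).astype(np.float32));print(M["m10"]/M["m00"],M["m01"]/M["m00"],"area",M["m00"])
for a in range(-45,0,3):
    th=np.radians(a+np.arange(0,180,45));e=[np.ptp(w@[np.cos(t),np.sin(t)])*1000 for t in th]; print(a,np.round(e,1),round(np.mean(e),1))
Z=lambda u,v:ray(c,130+u/3,60+v/3,.134)[:2]
d=Z(374,428)-Z(325,387);print("line",np.degrees(np.arctan2(d[1],d[0])),Z(325,387),Z(374,428))
E
```

```text
(225, 180) [154 157 147]
(238, 165) [155 161 149]
(140, 150) [172 178 173]
(280, 100) [166 172 166]
(231, 152) [105 104  96]
px [225.3 185.3] n 677 c mm 609 -55 size 43 28 long axis deg 91
circ ((610.3070068359375, -55.576385498046875), 22.515758514404297)
608.8581903245583 -55.54496922344825 area 961.9117865283042
-45 [41.8 28.2 34.5 43. ] 36.9
-42 [41.1 28.2 34.5 43.6] 36.9
-39 [40.3 28.9 34.4 44.1] 36.9
-36 [39.5 29.6 34.7 44.5] 37.0
-33 [38.6 30.1 34.9 44.7] 37.1
-30 [37.7 30.5 35.1 44.8] 37.0
-27 [36.6 31.1 35.4 44.9] 37.0
-24 [35.4 31.8 36.1 45. ] 37.1
-21 [34.2 32.3 37.1 45. ] 37.2
-18 [33.5 32.8 38.1 44.9] 37.3
-15 [32.9 33.2 38.9 44.7] 37.4
-12 [32.1 33.5 39.6 44.4] 37.4
-9 [31.3 33.9 40.4 43.9] 37.4
-6 [30.3 34.2 41.4 43.3] 37.3
-3 [29.3 34.4 42.2 42.6] 37.1
line -23.58922716393178 [ 0.62142743 -0.0551927 ] [ 0.64159635 -0.06399977]
```

```bash
python3 - <<'E'
from h import *
acc=np.mean([wrist()["pixels"].astype(float) for _ in range(4)],0);c=wrist()
b=cv2.GaussianBlur(acc,(3,3),0)
d=b[:,:,1]-b[:,:,2]; print(d[175:190,220:232].mean(),d[140:160,140:150].mean(), b[175:190,220:232].mean(), b[215:230,255:270].mean())
m=(d>8.3)&(b[:,:,0]>125)
r=np.zeros(m.shape,bool);r[145:222,198:272]=1;m=(m&r).astype(np.uint8)
m=cv2.morphologyEx(cv2.morphologyEx(m,cv2.MORPH_CLOSE,np.ones((5,5))),cv2.MORPH_OPEN,np.ones((5,5)))
ct=max(cv2.findContours(m,cv2.RETR_EXTERNAL,cv2.CHAIN_APPROX_NONE)[0],key=cv2.contourArea)
h=cv2.convexHull(ct).reshape(-1,2)
w=np.array([ray(c,u,v,.134)[:2] for u,v in h])*1000
M=cv2.moments(w.astype(np.float32));print(M["m10"]/M["m00"],M["m01"]/M["m00"],"area",M["m00"], "expect",8*np.tan(np.pi/8)*900)
for a in range(-48,0,3):
    th=np.radians(a+np.arange(0,180,45));e=[np.ptp(w@[np.cos(t),np.sin(t)]) for t in th]; print(a,np.round(e,1),round(np.mean(e),1))
Z=lambda u,v:ray(c,130+u/3,60+v/3,.134)[:2]
V=np.array([Z(*q) for q in [(275,292),(349,274),(411,330),(408,405),(340,465),(270,465),(228,413),(225,355)]]);print(V.round(3),V.mean(0))
E
```

```text
9.966493055555556 5.186953125 153.81440972222222 168.30354166666666
617.8417905634934 -53.0291227463939 area 2478.3578534046537 expect 2982.3376490862843
-48 [58.3 56.7 61.  58.4] 58.6
-45 [58.3 56.7 61.1 58.3] 58.6
-42 [58.2 56.6 61.2 58. ] 58.5
-39 [58.  56.3 61.  57.5] 58.2
-36 [57.5 55.8 60.8 56.9] 57.8
-33 [57.  55.6 60.3 56.2] 57.3
-30 [56.2 55.5 59.7 55.3] 56.7
-27 [55.4 55.6 59.  54.2] 56.0
-24 [54.5 56.4 58.4 53.9] 55.8
-21 [54.1 57.5 58.2 54.6] 56.1
-18 [54.7 58.5 57.9 55.6] 56.7
-15 [55.3 59.3 57.4 56.4] 57.1
-12 [55.8 60.  57.8 57.1] 57.7
-9 [56.2 60.5 58.2 57.7] 58.1
-6 [56.5 60.8 58.4 58. ] 58.4
-3 [56.7 61.  58.4 58.3] 58.6
[[ 0.597 -0.03 ]
 [ 0.617 -0.017]
 [ 0.642 -0.028]
 [ 0.65  -0.053]
 [ 0.635 -0.081]
 [ 0.612 -0.088]
 [ 0.593 -0.074]
 [ 0.587 -0.055]] [ 0.61658102 -0.05305588]
```

```bash
python3 - <<'E'
from h import *
go([0.617,-0.053,0.096],21)
E
```

```text
pos [ 0.629  -0.0479  0.252 ] yaw 17.9 t 4.5 q7 0.57 F [-0.2  0.1 -0.1] w 0.0851 g 0.0 z [ 0.001  0.    -1.   ]
 tool shift [-0.0011 -0.0131  0.156 ]
 tool z turn rad -0.054 (alt 3.088), rows 0.4
```

{"name": "carry_out", "arguments": {"motion": [[-0.001,-0.013,0,0,0,0,0.085],[0,0,0,0,0,-0.054,0.085],[0,0,0.03,0,0,0,0.085],[0,0,0.03,0,0,0,0.085],[0,0,0.03,0,0,0,0.085],[0,0,0.03,0,0,0,0.085],[0,0,0.02,0,0,0,0.085],[0,0,0.016,0,0,0,0.085]]}}

```text
t: 5.25
tool_pos: [0.6152, -0.0532, 0.094]
eef_rot: [-1.78, -2.587, 0.002]
wrist_force: [-0.0, -0.4, -1.1]
width: 0.0846
grasp_force: 0.0
```

{"name": "carry_out", "arguments": {"motion": [[0,0,0,0,0,0,0.085],[0,0,0,0,0,0,0.05],[0,0,0,0,0,0,0.05],[0,0,0,0,0,0,0.05],[0,0,0,0,0,0,0.05],[0,0,0,0,0,0,0.05],[0,0,0,0,0,0,0.05],[0,0,0,0,0,0,0.05]], "squeeze": 50}}

```text
t: 6.05
tool_pos: [0.6179, -0.0532, 0.0971]
eef_rot: [1.779, 2.587, 0.003]
wrist_force: [-0.9, -0.3, 7.2]
width: 0.0599
grasp_force: 54.2
```

```bash
python3 - <<'E'
from h import *
go([0.617,-0.053,0.096],21)
E
```

```text
pos [ 0.6179 -0.0532  0.0971] yaw 21.0 t 6.0 q7 0.71 F [-0.9 -0.3  7.2] w 0.0599 g 54.2 z [ 0.003  0.    -1.   ]
 tool shift [ 0.0005 -0.0008  0.0011]
 tool z turn rad -0.000 (alt 3.141), rows 0.0
```

{"name": "carry_out", "arguments": {"motion": [[0,0,0,0,0,0,0.05],[0,0,0.004,0,0,0,0.05],[0,0,0.004,0,0,0,0.05],[0,0,0.003,0,0,0,0.05],[0,0,0,0,0,0,0.05],[0,0,0,0,0,0,0.05]], "squeeze": 80}}

```text
t: 6.65
tool_pos: [0.618, -0.0532, 0.0882]
eef_rot: [1.779, 2.587, 0.005]
wrist_force: [-5.9, 1.1, 19.1]
width: 0.0592
grasp_force: 86.6
```

{"name": "carry_out", "arguments": {"motion": [[0,0,0.001,0,0,-0.08,0.05],[0,0,0,0,0,-0.08,0.05],[0,0,0,0,0,-0.08,0.05],[0,0,0,0,0,-0.08,0.05],[0,0,0,0,0,-0.08,0.05],[0,0,0,0,0,-0.08,0.05],[0,0,0,0,0,-0.08,0.05],[0,0,0,0,0,-0.08,0.05]]}}

```text
t: 7.45
tool_pos: [0.6208, -0.0519, 0.0883]
eef_rot: [0.868, 3.011, 0.008]
wrist_force: [-0.8, 2.2, 18.1]
width: 0.0592
grasp_force: 86.8
```

{"name": "carry_out", "arguments": {"motion": [[0,0,0,0,0,-0.08,0.05],[0,0,0,0,0,-0.08,0.05],[0,0,0,0,0,-0.08,0.05],[0,0,0,0,0,-0.08,0.05],[0,0,0,0,0,-0.08,0.05],[0,0,0,0,0,-0.08,0.05],[0,0,0,0,0,-0.08,0.05],[0,0,0,0,0,-0.08,0.05]]}}

```text
t: 8.25
tool_pos: [0.6206, -0.0509, 0.0883]
eef_rot: [-0.124, 3.131, 0.005]
wrist_force: [-1.3, 4.0, 18.0]
width: 0.0593
grasp_force: 86.6
```

```bash
python3 - <<'E'
from h import *
go([0.617,-0.053,0.096],95)
print(state()["moment"])
E
```

```text
pos [ 0.6206 -0.0509  0.0883] yaw 94.5 t 8.2 q7 1.82 F [-1.3  4.  18. ] w 0.0593 g 86.6 z [ 0.009  0.003 -1.   ]
 tool shift [ 0.0037 -0.0018 -0.0077]
 tool z turn rad -0.008 (alt 3.133), rows 0.1
[ 0.82274778  0.49507836 -0.08578326]
```

{"name": "carry_out", "arguments": {"motion": [[0,0,-0.005,0,0,0,0.05],[0,0,-0.005,0,0,0,0.05],[0,0,-0.01,0,0,0,0.05],[0,0,-0.015,0,0,0,0.05],[0,0,-0.025,0,0,0,0.05],[0,0,-0.03,0,0,0,0.05],[0,0,0,0,0,0,0.05]]}}

```text
t: 8.95
tool_pos: [0.6189, -0.054, 0.1779]
eef_rot: [-0.117, 3.132, -0.001]
wrist_force: [0.4, -0.3, 0.0]
width: 0.059
grasp_force: 86.4
```

```bash
python3 - <<'E'
from h import *
c=read_camera("top");save(c,"top2",(230,80,440,290),2.5)
go([0.59,-0.356,0.2])
E
```

```text
pos [ 0.6175 -0.0537  0.1757] yaw 94.3 t 9.0 q7 1.79 F [ 0.1 -0.1  0.2] w 0.0593 g 86.4 z [ 0.004 -0.    -1.   ]
 tool shift [ 0.0499 -0.2994 -0.0243]
```

View pics/top2.png

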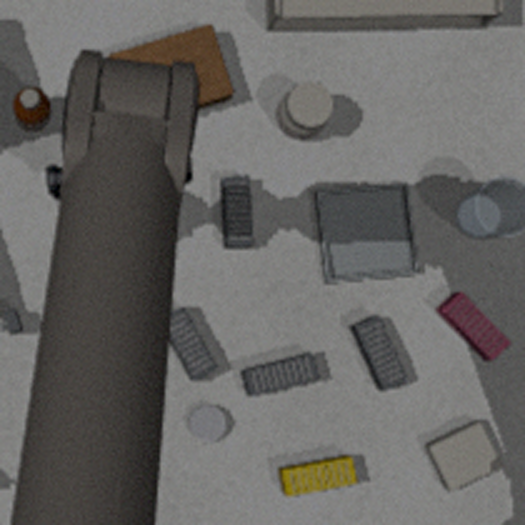

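The cap is held and off the neck, with the dish at (367,231) in the crop and all five cassettes unmoved. Next I carry the cap over and use the dish's diagonal for finger clearance.

{"name": "carry_out", "arguments": {"motion": [[0.005,-0.03,0,0,0,0,0.05],[0.005,-0.03,0,0,0,0,0.05],[0.005,-0.03,0,0,0,0,0.05],[0.005,-0.03,0,0,0,0,0.05],[0.005,-0.03,0,0,0,0,0.05],[0.005,-0.03,0,0,0,0,0.05],[0.005,-0.03,0,0,0,0,0.05],[0.005,-0.03,0,0,0,0,0.05]]}}

```text
t: 9.8
tool_pos: [0.5932, -0.2961, 0.1717]
eef_rot: [0.118, -3.136, -0.002]
wrist_force: [-0.2, -0.5, -0.5]
width: 0.0593
grasp_force: 86.4
```

{"name": "carry_out", "arguments": {"motion": [[0.005,-0.03,0,0,0,0,0.05],[0.005,-0.03,0,0,0,0,0.05],[0,0,0,0,0,0.135,0.05],[0,0,0,0,0,0.135,0.05],[0,0,0,0,0,0.135,0.05],[0,0,0,0,0,0.135,0.05],[0,0,0,0,0,0.135,0.05],[0,0,0,0,0,0.135,0.05]]}}

```text
t: 10.6
tool_pos: [0.588, -0.3553, 0.1716]
eef_rot: [-1.136, -2.925, -0.001]
wrist_force: [-0.8, 0.2, -0.3]
width: 0.0591
grasp_force: 86.7
```

{"name": "carry_out", "arguments": {"motion": [[0,0,0,0,0,0,0.05],[0,0,0.03,0,0,0,0.05],[0,0,0.03,0,0,0,0.05],[0,0,0.03,0,0,0,0.05],[0,0,0.03,0,0,0,0.05],[0,0,0,0,0,0,0.05]]}}

```text
t: 11.2
tool_pos: [0.5855, -0.353, 0.0478]
eef_rot: [-1.121, -2.923, -0.003]
wrist_force: [-1.4, 0.2, -0.7]
width: 0.0595
grasp_force: 86.6
```

```bash
python3 - <<'E'
from h import *
c=read_camera("scene");save(c,"s2",(110,110,290,260),3.5)
go([0.59,-0.356,0.006])
E
```

```text
pos [ 0.5872 -0.3545  0.0506] yaw 48.0 t 11.2 q7 1.62 F [ 0.8 -0.1  0.2] w 0.0593 g 86.6 z [-0.005  0.003 -1.   ]
 tool shift [-0.0034  0.0008  0.0446]
```

View pics/s2.png

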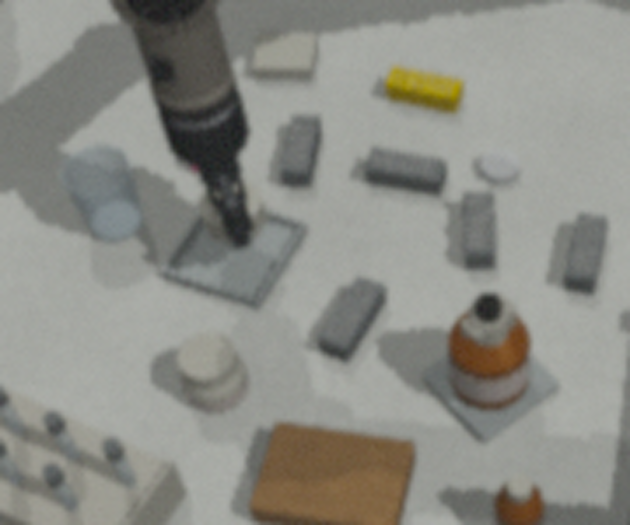

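The scene view shows the open neck at (488,305) and the cap held over the dish at about (230,215). I'll lower and release it.

{"name": "carry_out", "arguments": {"motion": [[-0.003,0.001,0.015,0,0,0,0.05],[0,0,0.012,0,0,0,0.05],[0,0,0.008,0,0,0,0.05],[0,0,0.004,0,0,0,0.05],[0,0,0,0,0,0,0.05]]}}

```text
t: 11.75
tool_pos: [0.5919, -0.3569, 0.0137]
eef_rot: [-1.128, -2.931, -0.0]
wrist_force: [0.1, 0.3, -0.6]
width: 0.0594
grasp_force: 86.6
```

{"name": "carry_out", "arguments": {"motion": [[0,0,0.003,0,0,0,0.05],[0,0,0,0,0,0,0.05]]}}

```text
t: 11.95
tool_pos: [0.5923, -0.3572, 0.0114]
eef_rot: [1.128, 2.932, 0.0]
wrist_force: [-0.9, -0.3, -0.6]
width: 0.0596
grasp_force: 86.6
```

{"name": "carry_out", "arguments": {"motion": [[0,0,0.004,0,0,0,0.05],[0,0,0.002,0,0,0,0.05],[0,0,0,0,0,0,0.05]]}}

```text
t: 12.25
tool_pos: [0.5919, -0.3569, 0.0048]
eef_rot: [-1.128, -2.931, -0.0]
wrist_force: [-0.0, 0.1, -0.7]
width: 0.0594
grasp_force: 86.6
```

{"name": "carry_out", "arguments": {"motion": [[0,0,0,0,0,0,0.072],[0,0,0,0,0,0,0.072],[0,0,0,0,0,0,0.072],[0,0,-0.01,0,0,0,0.072],[0,0,-0.02,0,0,0,0.072],[0,0,-0.03,0,0,0,0.072],[0,0,-0.04,0,0,0,0.08],[0,0,-0.04,0,0,0,0.08]]}}

```text
t: 13.05
tool_pos: [0.5919, -0.3572, 0.1472]
eef_rot: [-1.129, -2.932, 0.0]
wrist_force: [0.8, -0.0, 0.9]
width: 0.0799
grasp_force: 0.0
```

{"name": "carry_out", "arguments": {"motion": [[0,0,-0.04,0,0,0,0.085],[0,0,-0.04,0,0,0,0.085],[0,0,-0.03,0,0,0,0.085],[0,0,0,0,0,0,0.085]]}}

```text
t: 13.45
tool_pos: [0.5941, -0.3595, 0.2623]
eef_rot: [1.125, 2.922, -0.002]
wrist_force: [-0.2, -0.3, 0.2]
width: 0.0852
grasp_force: 0.0
```

```bash
python3 - <<'E'
from h import *
c=wrist();save(c,"w3")
g=c["pixels"].max(2); 
m=(g<120)
m[250:]=0
blobs(c,cv2.morphologyEx((g<95).astype(np.uint8),cv2.MORPH_OPEN,np.ones((3,3))),0.028,200,8000)
go([0.615,-0.19,0.25],91)
E
```

```text
px [212.   15.8] n 611 c mm 431 -272 size 45 35 long axis deg 104
px [446.7  21.2] n 4281 c mm 641 -73 size 134 62 long axis deg 48
px [70.9 65.4] n 405 c mm 359 -446 size 67 9 long axis deg 114
px [335.2  92.7] n 662 c mm 612 -216 size 85 33 long axis deg 172
px [194.4  91.7] n 233 c mm 483 -352 size 32 12 long axis deg 113
px [436.1 143.7] n 2331 c mm 766 -136 size 140 110 long axis deg 111
px [223.5 169.6] n 294 c mm 581 -396 size 48 24 long axis deg 163
px [335.6 191.2] n 500 c mm 716 -297 size 55 36 long axis deg 114
px [437.5 284.9] n 204 c mm 960 -269 size 42 18 long axis deg 4
pos [ 0.593  -0.3584  0.2591] yaw 47.9 t 13.5 q7 1.54 F [-0.2  0.5  0.6] w 0.0848 g 0.0 z [ 0.006 -0.003 -1.   ]
 tool shift [0.0967 0.1397 0.0088]
 tool z turn rad -0.753 (alt 2.389), rows 5.0
```

View pics/w3.png

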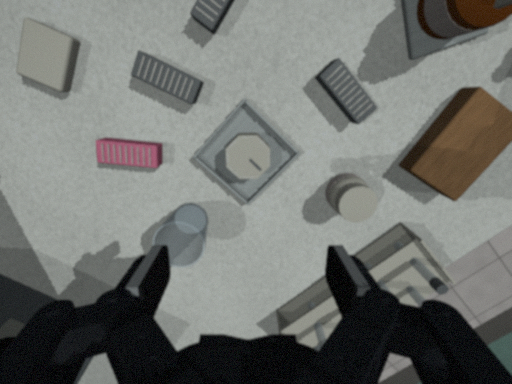

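The cap lies flat in the dish at (248,157). Cassette A is at about (347,91), and I'll hover over it.

{"name": "carry_out", "arguments": {"motion": [[0.024,0.033,0,0,0,0,0.085],[0.024,0.033,0,0,0,0,0.085],[0.024,0.033,0,0,0,0,0.085],[0.024,0.033,0,0,0,0,0.085],[0,0,0.04,0,0,-0.13,0.085],[0,0,0,0,0,-0.13,0.085],[0,0,0,0,0,-0.13,0.085],[0,0,0,0,0,-0.13,0.085]]}}

```text
t: 14.3
tool_pos: [0.6084, -0.1943, 0.2137]
eef_rot: [-0.328, -3.121, -0.0]
wrist_force: [0.2, -0.5, -0.1]
width: 0.0849
grasp_force: 0.0
```

{"name": "carry_out", "arguments": {"motion": [[0,0,0,0,0,-0.13,0.085],[0,0,0,0,0,-0.1,0.085],[0,0,0,0,0,0,0.085],[0,0,0,0,0,0,0.085]]}}

```text
t: 14.7
tool_pos: [0.6089, -0.1947, 0.2146]
eef_rot: [0.02, -3.14, -0.001]
wrist_force: [-0.6, -0.7, -0.8]
width: 0.0849
grasp_force: 0.0
```

```bash
cat >> h.py <<'E'
def cass(near,tz=None,thr=95,shot=None):
    """find the cassette nearest to `near` (m) in the wrist view; print grasp shift"""
    c=wrist();g=cv2.GaussianBlur(c["pixels"],(3,3),0).max(2)
    m=(g<thr).astype(np.uint8);m[255:]=0
    m=cv2.morphologyEx(m,cv2.MORPH_CLOSE,np.ones((5,5)));m=cv2.morphologyEx(m,cv2.MORPH_OPEN,np.ones((5,5)))
    best=None
    for ct in cv2.findContours(m,cv2.RETR_EXTERNAL,cv2.CHAIN_APPROX_NONE)[0]:
        if cv2.contourArea(ct)<300: continue
        w=np.array([ray(c,u,v,.028)[:2] for u,v in ct.reshape(-1,2)]).astype(np.float32)*1000
        (x,y),(a,b),th=cv2.minAreaRect(w)
        if a<b:a,b,th=b,a,th+90
        d=np.hypot(x/1000-near[0],y/1000-near[1])
        if best is None or d<best[0]: best=(d,x,y,a,b,th%180,ct)
    d,x,y,a,b,th,ct=best
    print("cassette mm %.0f %.0f size %.0f x %.0f long %.1f px"%(x,y,a,b,th),ct.reshape(-1,2).min(0),ct.reshape(-1,2).max(0))
    if shot:
        im=dict(c);im["pixels"]=c["pixels"].copy();cv2.drawContours(im["pixels"],[ct],-1,(255,0,0),1);save(im,shot)
    go([x/1000,y/1000,tz] if tz is not None else None,(th+90)%180)
E
python3 - <<'E'
from h import *
cass([.615,-.2],0.012,shot="w4")
E
```

```text
cassette mm 717 -104 size 82 x 17 long 90.8 px [284 243] [344 254]
pos [ 0.609  -0.1948  0.2147] yaw 90.8 t 14.8 q7 1.98 F [-0.3  1.2 -0.5] w 0.0848 g 0.0 z [-0.001  0.    -1.   ]
 tool shift [-0.1094  0.0894  0.2026]
 tool z turn rad 1.570 (alt -1.571), rows 10.5
```

View pics/w4.png

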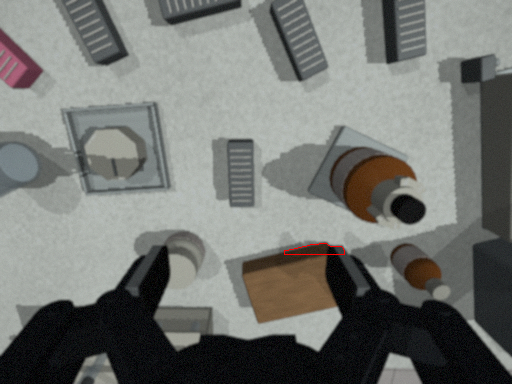

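The cassette is at (241,173), about 26×68 px and upright in the view. The threshold missed it, so I'll raise it.

```bash
python3 - <<'E'
from h import *
c=wrist();print(c["pixels"].max(2)[160,222:266]); print(c["pixels"].max(2)[130:215,241])
for t in (105,115,125): cass([.6,-.195],0.012,thr=t)
E
```

```text
[123 123 126 124 119 104  89  90  94  96  94  99  94  95  97  98  96  97
  99  98  96  99  98  96  97  99  99  95  96  97  96 112 138 155 166 165
 165 162 168 174 179 183 181 179]
[179 181 181 181 181 187 184 174 141  91  57  53  77  92  97  95  94  96
 102 117 133 121 105  99  99 108 127 127 110 100  98 103 116 128 120 104
  95  95 107 127 132 111 103  94  98 119 127 113 101  92  94 114 126 117
 101 102 102 117 126 119 106  96  99 106 124 122 105  96  98 112 122 115
 105  97  93 103 114 145 170 180 185 184 187 187 185]
cassette mm 613 -206 size 84 x 30 long 1.2 px [227 139] [252 205]
pos [ 0.6092 -0.1948  0.215 ] yaw 90.8 t 14.8 q7 1.98 F [ 0.7 -0.8  0. ] w 0.0848 g 0.0 z [-0.001  0.    -1.   ]
 tool shift [-0.0042 -0.0112  0.2029]
 tool z turn rad -0.006 (alt 3.135), rows 0.0
cassette mm 613 -206 size 86 x 32 long 1.8 px [226 138] [253 205]
pos [ 0.6093 -0.1948  0.215 ] yaw 90.8 t 14.9 q7 1.98 F [-0.5 -0.5  0.5] w 0.0849 g 0.0 z [-0.  0. -1.]
 tool shift [-0.0037 -0.011   0.203 ]
 tool z turn rad -0.017 (alt 3.124), rows 0.1
cassette mm 613 -213 size 86 x 47 long 1.3 px [215 138] [253 205]
pos [ 0.6094 -0.1948  0.2152] yaw 90.8 t 14.9 q7 1.98 F [-0.6 -0.5  0.3] w 0.0854 g 0.0 z [-0.  0. -1.]
 tool shift [-0.0037 -0.0182  0.2032]
 tool z turn rad -0.007 (alt 3.134), rows 0.0
```

{"name": "carry_out", "arguments": {"motion": [[-0.004,-0.011,0,0,0,-0.01,0.07],[0,0,0.04,0,0,0,0.07],[0,0,0.04,0,0,0,0.07],[0,0,0.04,0,0,0,0.07],[0,0,0.04,0,0,0,0.07],[0,0,0.03,0,0,0,0.07],[0,0,0.015,0,0,0,0.07],[0,0,0.007,0,0,0,0.07]]}}

```text
t: 15.75
tool_pos: [0.6131, -0.2063, 0.0019]
eef_rot: [0.039, -3.14, -0.0]
wrist_force: [-0.2, 0.1, 0.1]
width: 0.0701
grasp_force: 0.0
```

{"name": "carry_out", "arguments": {"motion": [[0,0,0,0,0,0,0.07],[0,0,0,0,0,0,0.02],[0,0,0,0,0,0,0.02],[0,0,0,0,0,0,0.02],[0,0,0,0,0,0,0.02],[0,0,0,0,0,0,0.02],[0,0,0,0,0,0,0.02],[0,0,0,0,0,0,0.02]], "squeeze": 50}}

```text
t: 16.55
tool_pos: [0.6151, -0.206, 0.0051]
eef_rot: [-0.04, 3.138, -0.001]
wrist_force: [-0.3, 0.8, 5.9]
width: 0.0312
grasp_force: 51.8
```

{"name": "carry_out", "arguments": {"motion": [[0,0,-0.02,0,0,0,0.02],[0,0,-0.04,0,0,0,0.02],[0,0,-0.04,0,0,0,0.02],[0,0,-0.04,0,0,0,0.02],[0,0,-0.04,0,0,0,0.02],[0,0,-0.04,0,0,0,0.02],[0,0,0,0,0,0,0.02]]}}

```text
t: 17.25
tool_pos: [0.6168, -0.2075, 0.2301]
eef_rot: [-0.039, 3.13, -0.005]
wrist_force: [0.8, -1.0, -0.4]
width: 0.0313
grasp_force: 51.0
```

```bash
python3 - <<'E'
from h import *
c=read_camera("top");go([.56,.2,.25],17)
b=cv2.GaussianBlur(c["pixels"],(3,3),0)
save(c,"top3",(130,100,250,290),3)
E
```

```text
pos [ 0.6151 -0.2067  0.2267] yaw 91.4 t 17.3 q7 2.01 F [-0.7 -0.1 -1.9] w 0.0311 g 51.0 z [ 0.006 -0.001 -1.   ]
 tool shift [ 0.0447  0.4079 -0.0243]
 tool z turn rad 1.299 (alt -1.842), rows 8.7
```

View pics/top3.png

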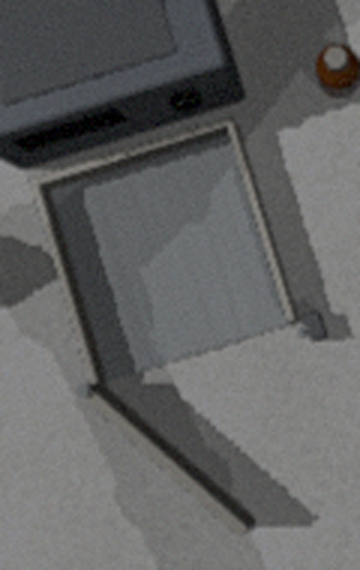

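The bay's inner rim corners in the crop are about (47,187), (230,130), (290,322) and (100,380). The door runs from (95,388) to (250,527).

```bash
python3 - <<'E'
from h import *
c=read_camera("top")
for z in (.045,.051):
    V=np.array([ray(c,130+u/3,100+v/3,z)[:2] for u,v in [(47,187),(230,130),(290,322),(100,380)]])*1000
    print(z,V.round(),V.mean(0).round(),[np.linalg.norm(V[i]-V[(i+1)%4]).round() for i in range(4)],
     [np.degrees(np.arctan2(*(V[a]-V[b])[::-1])).round(1) for a,b in [(0,3),(1,2),(0,1),(3,2)]])
E
```

```text
0.045 [[628. 323.]
 [681. 145.]
 [493.  89.]
 [440. 272.]] [561. 207.] [np.float64(186.0), np.float64(196.0), np.float64(190.0), np.float64(194.0)] [np.float64(15.3), np.float64(16.7), np.float64(106.5), np.float64(106.0)]
0.051 [[627. 321.]
 [680. 144.]
 [493.  88.]
 [441. 270.]] [560. 206.] [np.float64(185.0), np.float64(195.0), np.float64(189.0), np.float64(193.0)] [np.float64(15.3), np.float64(16.7), np.float64(106.5), np.float64(106.0)]
```

{"name": "carry_out", "arguments": {"motion": [[0.0045,0.0414,-0.003,0,0,0,0.02],[0.0045,0.0414,-0.003,0,0,0,0.02],[0.0045,0.0414,-0.003,0,0,0,0.02],[0.0045,0.0414,-0.003,0,0,0,0.02],[0.0045,0.0414,-0.003,0,0,0,0.02],[0.0045,0.0414,-0.003,0,0,0,0.02],[0.0045,0.0414,-0.003,0,0,0,0.02],[0.0045,0.0414,-0.003,0,0,0,0.02]]}}

```text
t: 18.15
tool_pos: [0.5673, 0.1258, 0.245]
eef_rot: [0.04, -3.137, 0.002]
wrist_force: [0.9, 1.3, -1.3]
width: 0.0312
grasp_force: 50.9
```

{"name": "carry_out", "arguments": {"motion": [[0.0045,0.0414,0,0,0,0,0.02],[0.0045,0.0414,0,0,0,0,0.02],[0,0,0,0,0,0.14,0.02],[0,0,0,0,0,0.14,0.02],[0,0,0,0,0,0.14,0.02],[0,0,0,0,0,0.14,0.02],[0,0,0,0,0,0.14,0.02],[0,0,0,0,0,0.14,0.02]]}}

```text
t: 18.95
tool_pos: [0.5566, 0.2065, 0.2446]
eef_rot: [-1.252, -2.878, 0.006]
wrist_force: [0.2, 0.3, -1.4]
width: 0.0309
grasp_force: 50.9
```

{"name": "carry_out", "arguments": {"motion": [[0,0,0,0,0,0.14,0.02],[0,0,0,0,0,0.14,0.02],[0,0,0,0,0,0.14,0.02],[0,0,0,0,0,0.05,0.02],[0,0,0,0,0,0,0.02],[0,0,0,0,0,0,0.02]]}}

```text
t: 19.55
tool_pos: [0.5572, 0.2067, 0.2457]
eef_rot: [-1.88, -2.516, 0.004]
wrist_force: [-0.2, 0.4, -0.6]
width: 0.0312
grasp_force: 50.9
```

```bash
python3 - <<'E'
from h import *
go([.56,.206,.25],16.2)
c=wrist();save(c,"w5",None,1.5)
E
```

```text
pos [0.5572 0.2067 0.2457] yaw 16.5 t 19.6 q7 0.00 F [-0.2  0.4 -0.6] w 0.0312 g 50.9 z [-0.003 -0.001 -1.   ]
 tool shift [-0.0015  0.0025 -0.0043]
 tool z turn rad 0.005 (alt -3.137), rows 0.0
```

View pics/w5.png

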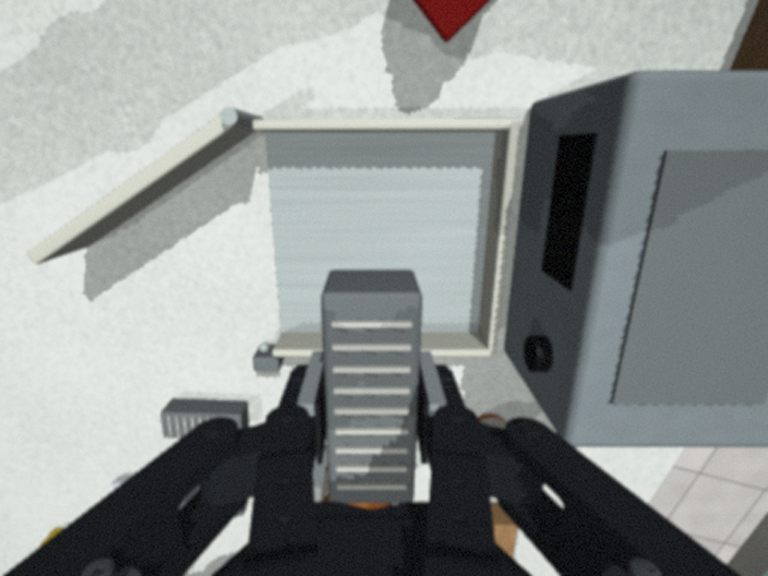

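The wrist view shows the bay's inner top corners at zoomed (500,131) and (490,348), and its front ends at (268,131) and (275,350). The cassette sits straight in the grip.

```bash
python3 - <<'E'
from h import *
c=wrist()
for z in (.045,.051):
    V=np.array([ray(c,u/1.5,v/1.5,z)[:2] for u,v in [(500,131),(490,348),(275,350),(262,131)]])*1000
    print(z,V.round(),V.mean(0).round(),[np.linalg.norm(V[i]-V[(i+1)%4]).round() for i in range(4)],
     [np.degrees(np.arctan2(*(V[a]-V[b])[::-1])).round(1) for a,b in [(0,3),(1,2),(0,1),(3,2)]])
V=np.array([ray(c,u/1.5,v/1.5,.006)[:2] for u,v in [(282,333),(268,168)]])*1000;print(V)
E
```

```text
0.045 [[626. 325.]
 [689. 147.]
 [498.  88.]
 [448. 272.]] [565. 208.] [np.float64(188.0), np.float64(199.0), np.float64(190.0), np.float64(186.0)] [np.float64(16.5), np.float64(17.2), np.float64(109.4), np.float64(105.3)]
0.051 [[625. 324.]
 [686. 150.]
 [499.  92.]
 [450. 272.]] [565. 209.] [np.float64(185.0), np.float64(196.0), np.float64(187.0), np.float64(183.0)] [np.float64(16.5), np.float64(17.2), np.float64(109.4), np.float64(105.3)]
[[496.95699459  87.17285277]
 [449.72416895 241.77998179]]
```

```bash
cat >> h.py <<'E'
BX=np.array([.958,.287]);BY=np.array([-.287,.958]);BC=np.array([.561,.207])
def slot(x,y,z,off=0):
    """off: cassette centre's offset along tool +x (bay +y) from TCP, m"""
    p=BC+BX*x+BY*(y-off); print("slot xy",p.round(4)); go([p[0],p[1],z],16.7)
def heldoff(vfar,vnear=None):
    """far/near top edge rows (full px) of held cassette -> offset along tool x of its centre"""
    c=read_camera("wrist");T=np.array(c["T_tool_cam"])
    r=[]
    for v in (vfar,vnear):
        if v is None: continue
        d=T[:3,:3]@np.array([0,(v-c["cy"])/c["fy"],1]);o=T[:3,3];r.append((o+d*(-.023-o[2])/d[2])[0])
    print("held ends tool x",np.round(r,4),"centre",round(r[0]-.042,4))
E
python3 - <<'E'
from h import *
heldoff(194,334)
slot(.057,-.046,.1)
E
```

```text
held ends tool x [ 0.0391 -0.0437] centre -0.0029
slot xy [0.6288 0.1793]
pos [0.5578 0.2068 0.2467] yaw 16.4 t 19.7 q7 0.00 F [ 0.3  0.  -1.2] w 0.0312 g 50.9 z [-0.001 -0.    -1.   ]
 tool shift [-0.0464  0.0605  0.1466]
 tool z turn rad -0.005 (alt 3.137), rows 0.0
```

{"name": "carry_out", "arguments": {"motion": [[-0.022,0.03,0,0,0,0,0.02],[-0.022,0.03,0,0,0,0,0.02],[0,0,0.04,0,0,0,0.02],[0,0,0.04,0,0,0,0.02],[0,0,0.04,0,0,0,0.02],[0,0,0.04,0,0,0,0.02],[0,0,0.03,0,0,0,0.02],[0,0,0,0,0,0,0.02]]}}

```text
t: 20.5
tool_pos: [0.624, 0.1809, 0.0523]
eef_rot: [-1.878, -2.511, 0.013]
wrist_force: [-0.9, 0.0, -2.0]
width: 0.0308
grasp_force: 50.9
```

{"name": "carry_out", "arguments": {"motion": [[0,0,0.015,0,0,0,0.02],[0,0,0.012,0,0,0,0.02],[0,0,0.008,0,0,0,0.02],[0,0,0.004,0,0,0,0.02],[0,0,0.002,0,0,0,0.02],[0,0,0,0,0,0,0.02]]}}

```text
t: 21.1
tool_pos: [0.6284, 0.1817, 0.0165]
eef_rot: [1.882, 2.515, 0.001]
wrist_force: [-0.2, 0.1, -1.2]
width: 0.031
grasp_force: 51.0
```

Lower to contact, release and rise. Then go to the next cassette, D (0.44, -0.03).

{"name": "carry_out", "arguments": {"motion": [[0,0,0.003,0,0,0,0.02],[0,0,0.002,0,0,0,0.02],[0,0,0,0,0,0,0.02],[0,0,0,0,0,0,0.046],[0,0,0,0,0,0,0.046],[0,0,0,0,0,0,0.046]]}}

```text
t: 21.7
tool_pos: [0.6284, 0.1817, 0.0116]
eef_rot: [1.882, 2.515, 0.001]
wrist_force: [0.1, -0.0, -0.3]
width: 0.046
grasp_force: 0.0
```

{"name": "carry_out", "arguments": {"motion": [[0,0,-0.02,0,0,0,0.046],[0,0,-0.03,0,0,0,0.046],[0,0,-0.04,0,0,0,0.046],[0,0,-0.04,0,0,0,0.06],[0,0,-0.04,0,0,0,0.07],[0,0,-0.03,0,0,0,0.07],[0,0,0,0,0,0,0.07]]}}

```text
t: 22.4
tool_pos: [0.6314, 0.182, 0.2172]
eef_rot: [1.879, 2.511, 0.014]
wrist_force: [-0.4, -1.0, -0.3]
width: 0.07
grasp_force: 0.0
```

```bash
python3 - <<'E'
from h import *
go([.44,-.03,.21],-75)
c=read_camera("top");g=cv2.GaussianBlur(c["pixels"],(3,3),0).max(2)
roi=np.zeros(g.shape,bool);roi[140:290,240:420]=1
blobs(c,cv2.morphologyEx((roi&(g<75)).astype(np.uint8),cv2.MORPH_OPEN,np.ones((3,3))),0.028,100,700)
E
```

```text
pos [0.6314 0.182  0.2172] yaw 16.4 t 22.4 q7 0.13 F [-0.4 -1.  -0.3] w 0.0700 g 0.0 z [ 0.01   0.004 -1.   ]
 tool shift [-0.1494 -0.2434  0.0045]
 tool z turn rad -1.547 (alt 1.595), rows 10.3
px [274.7 162.7] n 586 c mm 622 -46 size 93 88 long axis deg 65
px [363.8 172.3] n 499 c mm 588 -319 size 113 62 long axis deg 9
px [379.7 219.6] n 474 c mm 451 -356 size 101 44 long axis deg 24
px [405.1 258.4] n 144 c mm 333 -423 size 72 38 long axis deg 164
```

{"name": "carry_out", "arguments": {"motion": [[-0.0187,-0.0304,0,0,0,0,0.07],[-0.0187,-0.0304,0,0,0,0,0.07],[-0.0187,-0.0304,0,0,0,0,0.07],[-0.0187,-0.0304,0,0,0,0,0.07],[-0.0187,-0.0304,0,0,0,0,0.07],[-0.0187,-0.0304,0,0,0,0,0.07],[-0.0187,-0.0304,0,0,0,0,0.07],[-0.0187,-0.0304,0,0,0,0,0.07]]}}

```text
t: 23.25
tool_pos: [0.4348, -0.0314, 0.2099]
eef_rot: [-1.88, -2.514, 0.003]
wrist_force: [-0.3, -1.3, 0.6]
width: 0.0697
grasp_force: 0.0
```

{"name": "carry_out", "arguments": {"motion": [[0,0,0,0,0,0.133,0.07],[0,0,0,0,0,0.133,0.07],[0,0,0,0,0,0.133,0.07],[0,0,0,0,0,0.133,0.07],[0,0,0,0,0,0.133,0.07],[0,0,0,0,0,0.133,0.07],[0,0,0,0,0,0.133,0.07],[0,0,0,0,0,0.133,0.07]]}}

```text
t: 24.05
tool_pos: [0.4359, -0.0304, 0.21]
eef_rot: [-2.901, -1.205, 0.004]
wrist_force: [0.1, -0.2, -0.5]
width: 0.0699
grasp_force: 0.0
```

{"name": "carry_out", "arguments": {"motion": [[0,0,0,0,0,0.133,0.07],[0,0,0,0,0,0.133,0.07],[0,0,0,0,0,0.133,0.07],[0,0,0,0,0,0.133,0.07],[0,0,0,0,0,0,0.07],[0,0,0,0,0,0,0.07]]}}

```text
t: 24.65
tool_pos: [0.4363, -0.0304, 0.2105]
eef_rot: [3.114, 0.413, -0.003]
wrist_force: [-0.7, 0.2, 0.6]
width: 0.0701
grasp_force: 0.0
```

```bash
python3 - <<'E'
from h import *
cass([.44,-.03],0.003,thr=110)
E
```

```text
cassette mm 443 -30 size 84 x 34 long 14.5 px [233 129] [261 197]
pos [ 0.4365 -0.0305  0.2107] yaw -74.9 t 24.7 q7 -1.31 F [-0.4  0.3 -0. ] w 0.0703 g 0.0 z [-0.001 -0.    -1.   ]
 tool shift [0.0066 0.0012 0.2077]
 tool z turn rad 0.011 (alt -3.131), rows 0.1
```

{"name": "carry_out", "arguments": {"motion": [[0.004,0.001,0,0,0,0.01,0.07],[0,0,0.04,0,0,0,0.07],[0,0,0.04,0,0,0,0.07],[0,0,0.04,0,0,0,0.07],[0,0,0.04,0,0,0,0.07],[0,0,0.03,0,0,0,0.07],[0,0,0.01,0,0,0,0.07],[0,0,0.007,0,0,0,0.07]]}}

```text
t: 25.5
tool_pos: [0.4413, -0.0306, 0.0037]
eef_rot: [3.117, 0.393, -0.001]
wrist_force: [0.5, 0.0, 0.1]
width: 0.0701
grasp_force: 0.0
```

{"name": "carry_out", "arguments": {"motion": [[0,0,0,0,0,0,0.07],[0,0,0,0,0,0,0.02],[0,0,0,0,0,0,0.02],[0,0,0,0,0,0,0.02],[0,0,0,0,0,0,0.02],[0,0,0,0,0,0,0.02],[0,0,0,0,0,0,0.02],[0,0,0,0,0,0,0.02]]}}

```text
t: 26.3
tool_pos: [0.4423, -0.0301, 0.0055]
eef_rot: [-3.116, -0.393, -0.004]
wrist_force: [-1.2, 1.1, 6.6]
width: 0.0309
grasp_force: 50.1
```

{"name": "carry_out", "arguments": {"motion": [[0,0,-0.02,0,0,0,0.02],[0,0,-0.04,0,0,0,0.02],[0,0,-0.04,0,0,0,0.02],[0,0,-0.04,0,0,0,0.02],[0,0,-0.04,0,0,0,0.02],[0,0,-0.03,0,0,0,0.02],[0,0,0,0,0,0,0.02]]}}

```text
t: 27.0
tool_pos: [0.4442, -0.0304, 0.2186]
eef_rot: [-3.115, -0.393, -0.016]
wrist_force: [1.4, 0.2, 0.4]
width: 0.0311
grasp_force: 49.9
```

```bash
python3 - <<'E'
from h import *
slot(.057,.046,.21)
E
```

```text
slot xy [0.6024 0.2674]
pos [ 0.4442 -0.0304  0.2186] yaw -75.6 t 27.0 q7 -1.31 F [1.4 0.2 0.4] w 0.0311 g 49.9 z [ 0.01   0.004 -1.   ]
 tool shift [ 0.2272 -0.2491  0.0112]
 tool z turn rad 1.530 (alt -1.611), rows 10.2
```

{"name": "carry_out", "arguments": {"motion": [[0,0,0,0,0,-0.134,0.02],[0,0,0,0,0,-0.134,0.02],[0,0,0,0,0,-0.134,0.02],[0,0,0,0,0,-0.134,0.02],[0,0,0,0,0,-0.134,0.02],[0,0,0,0,0,-0.134,0.02],[0,0,0,0,0,-0.134,0.02],[0,0,0,0,0,-0.134,0.02]]}}

```text
t: 27.8
tool_pos: [0.4402, -0.0305, 0.2133]
eef_rot: [-2.473, -1.936, 0.002]
wrist_force: [-0.5, -0.1, -0.4]
width: 0.031
grasp_force: 49.9
```

{"name": "carry_out", "arguments": {"motion": [[0,0,0,0,0,-0.134,0.02],[0,0,0,0,0,-0.134,0.02],[0,0,0,0,0,-0.134,0.02],[0,0,0,0,0,-0.134,0.02],[0.03,0.03,0,0,0,0,0.02],[0.03,0.03,0,0,0,0,0.02],[0.03,0.03,0,0,0,0,0.02],[0.03,0.03,0,0,0,0,0.02]]}}

```text
t: 28.6
tool_pos: [0.5219, 0.12, 0.2132]
eef_rot: [-1.879, -2.516, 0.002]
wrist_force: [0.2, -1.3, -0.8]
width: 0.0309
grasp_force: 49.9
```

{"name": "carry_out", "arguments": {"motion": [[0.03,0.03,0,0,0,0,0.02],[0.03,0.03,0,0,0,0,0.02],[0.03,0.03,0,0,0,0,0.02],[0.03,0.03,0,0,0,0,0.02],[0,0,0,0,0,0,0.02],[0,0,0,0,0,0,0.02]]}}

```text
t: 29.2
tool_pos: [0.6022, 0.2685, 0.2124]
eef_rot: [-1.877, -2.519, 0.005]
wrist_force: [0.4, -0.8, -1.3]
width: 0.0311
grasp_force: 50.1
```

```bash
python3 - <<'E'
from h import *
slot(.057,.046,.013)
c=wrist();save(c,"w6",(60,0,440,360),1.6)
E
```

```text
slot xy [0.6024 0.2674]
pos [0.6022 0.2685 0.2124] yaw 16.6 t 29.2 q7 -0.01 F [ 0.4 -0.8 -1.3] w 0.0311 g 50.1 z [-0.002 -0.002 -1.   ]
 tool shift [-0.0008  0.0005  0.1994]
 tool z turn rad -0.001 (alt 3.140), rows 0.0
```

View pics/w6.png

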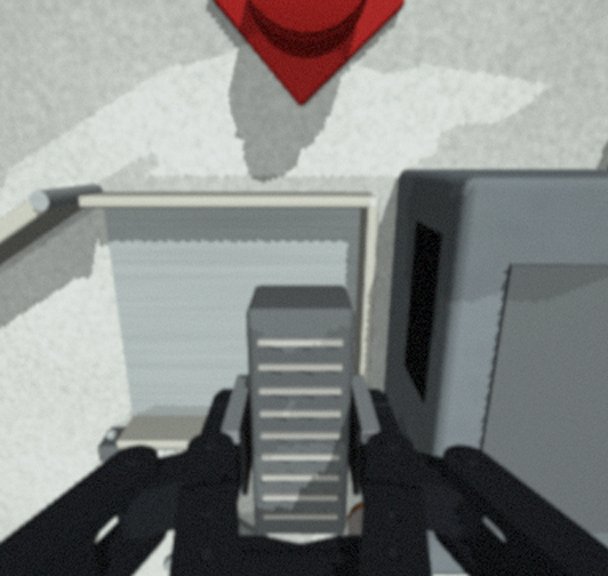

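The held cassette is straight, with its far top edge at zoomed row 308, so it's about 2 mm off the grip centre. The bay wall is clear, so I'll lower.

{"name": "carry_out", "arguments": {"motion": [[0,0,0.04,0,0,0,0.02],[0,0,0.04,0,0,0,0.02],[0,0,0.04,0,0,0,0.02],[0,0,0.035,0,0,0,0.02],[0,0,0.02,0,0,0,0.02],[0,0,0.012,0,0,0,0.02],[0,0,0.008,0,0,0,0.02],[0,0,0,0,0,0,0.02]]}}

```text
t: 30.05
tool_pos: [0.6029, 0.2671, 0.0192]
eef_rot: [-1.881, -2.516, 0.001]
wrist_force: [-0.3, -0.8, -1.9]
width: 0.0311
grasp_force: 50.2
```

{"name": "carry_out", "arguments": {"motion": [[0,0,0.003,0,0,0,0.02],[0,0,0.002,0,0,0,0.02],[0,0,0,0,0,0,0.02]]}}

```text
t: 30.35
tool_pos: [0.6034, 0.2681, 0.0149]
eef_rot: [1.879, 2.517, 0.002]
wrist_force: [0.1, 0.2, -0.8]
width: 0.0311
grasp_force: 50.2
```

{"name": "carry_out", "arguments": {"motion": [[0,0,0.003,0,0,0,0.02],[0,0,0,0,0,0,0.02],[0,0,0,0,0,0,0.046],[0,0,0,0,0,0,0.046],[0,0,0,0,0,0,0.046],[0,0,-0.02,0,0,0,0.046],[0,0,-0.03,0,0,0,0.046],[0,0,-0.03,0,0,0,0.046]]}}

```text
t: 31.15
tool_pos: [0.6026, 0.2676, 0.0917]
eef_rot: [-1.879, -2.517, 0.002]
wrist_force: [-0.1, -0.3, 1.0]
width: 0.0458
grasp_force: 0.0
```

{"name": "carry_out", "arguments": {"motion": [[0,0,-0.04,0,0,0,0.07],[0,0,-0.04,0,0,0,0.07],[0,0,-0.04,0,0,0,0.07],[-0.034,-0.026,0,0,0,0,0.07],[-0.034,-0.026,0,0,0,0,0.07],[-0.034,-0.026,0,0,0,0,0.07],[-0.034,-0.026,0,0,0,0,0.07],[-0.034,-0.026,0,0,0,0,0.07]]}}

```text
t: 31.95
tool_pos: [0.5258, 0.0663, 0.2114]
eef_rot: [-1.88, -2.517, -0.001]
wrist_force: [0.1, -0.9, 0.1]
width: 0.0697
grasp_force: 0.0
```

{"name": "carry_out", "arguments": {"motion": [[-0.034,-0.026,0,0,0,0,0.07],[-0.034,-0.026,0,0,0,0,0.07],[-0.034,-0.026,0,0,0,0,0.07],[-0.034,-0.026,0,0,0,0,0.07],[-0.034,-0.026,0,0,0,0,0.07],[0,0,0,0,0,0.14,0.07],[0,0,0,0,0,0.14,0.07],[0,0,0,0,0,0.14,0.07]]}}

```text
t: 32.75
tool_pos: [0.45, -0.1326, 0.2114]
eef_rot: [-2.37, -2.061, -0.001]
wrist_force: [-0.6, -0.6, -0.9]
width: 0.0699
grasp_force: 0.0
```

{"name": "carry_out", "arguments": {"motion": [[0,0,0,0,0,0.14,0.07],[0,0,0,0,0,0.14,0.07],[0,0,0,0,0,0.14,0.07],[0,0,0,0,0,0.14,0.07],[0,0,0,0,0,0.14,0.07],[0,0,0,0,0,0.14,0.07],[0,0,0,0,0,0.13,0.07],[0,0,0,0,0,0,0.07]]}}

```text
t: 33.55
tool_pos: [0.4502, -0.132, 0.2113]
eef_rot: [-3.055, -0.73, -0.0]
wrist_force: [-0.2, 0.2, 0.2]
width: 0.07
grasp_force: 0.0
```

```bash
python3 - <<'E'
from h import *
cass([.461,-.139],0.003,thr=110)
E
```

```text
cassette mm 597 -98 size 138 x 61 long 116.9 px [214   0] [344  66]
pos [ 0.4503 -0.132   0.2113] yaw -63.0 t 33.6 q7 -0.78 F [ 0.1  0.  -0.1] w 0.0700 g 0.0 z [ 0.  0. -1.]
 tool shift [0.1458 0.0368 0.2083]
 tool z turn rad -1.569 (alt 1.572), rows 10.5
```

```bash
python3 - <<'E'
from h import *
c=wrist();g=cv2.GaussianBlur(c["pixels"],(3,3),0).max(2)
u,v=proj(c,[.461,-.139,.028]);u,v=int(u),int(v);print(u,v,"\n",g[max(v-50,0):v+60:6,max(u-60,0):u+60:6])
for t in (110,120,130,140):
    print(t);m=(g<t).astype(np.uint8);m[255:]=0
    blobs(c,cv2.morphologyEx(m,cv2.MORPH_CLOSE,np.ones((5,5))),.028,600,4000)
E
```

```text
255 164 
 [[165 162 159 165 163 159 165 160 165 161 159 157 163 161 160 161 160 163
  159 159]
 [162 159 165 162 158 158 162 164 164 159 162 163 152 154 155 151 160 158
  160 162]
 [162 161 164 162 164 162 161 160 161 162 162 154 139 141 141 142 158 159
  158 159]
 [161 159 159 161 162 159 158 159 163 160 154 161 136 131 128 131 149 161
  163 159]
 [159 165 161 160 163 157 160 159 160 159 158 154  82  81  82  82  82 136
  162 161]
 [163 160 159 161 162 161 159 158 155 158 163 156  87 104 109 112 100 109
  109 156]
 [160 159 157 161 159 156 159 161 155 153 155 154  78  97  97 101  95 108
  113 159]
 [164 161 160 159 159 160 155 158 161 156 154 161  78  90  93  92  87 109
  114 161]
 [158 157 161 160 159 158 160 164 155 151 156 158  78  87  88  85  84 110
  107 157]
 [158 155 157 161 157 154 155 157 157 154 156 155  81  87  87  85  83 107
  116 156]
 [161 161 155 152 159 154 153 157 162 156 156 158  80  86  86  86  81 109
  124 163]
 [156 156 159 157 159 157 154 153 156 160 153 153  75  89  88  87  80 109
  119 157]
 [155 156 157 160 162 158 157 158 157 157 159 155  74  93  92  90  84 
[... 633 characters left out ...]
ize 62 45 long axis deg 117
px [ 20.6 152. ] n 2884 c mm 359 105 size 115 76 long axis deg 11
px [449.6 142. ] n 3084 c mm 587 -345 size 113 104 long axis deg 95
120
px [107.3  35.6] n 3897 c mm 506 63 size 77 67 long axis deg 26
px [489.7  20. ] n 1946 c mm 702 -286 size 64 46 long axis deg 117
px [ 22.  153.1] n 3137 c mm 360 103 size 116 81 long axis deg 11
130
px [489.5  20.3] n 1990 c mm 701 -286 size 65 47 long axis deg 117
px [ 22.6 153.3] n 3278 c mm 360 102 size 119 82 long axis deg 11
140
px [489.2  20.6] n 2057 c mm 700 -285 size 67 47 long axis deg 117
px [ 23.  153.4] n 3405 c mm 360 102 size 120 82 long axis deg 11
px [ 13.1 244. ] n 618 c mm 227 102 size 50 48 long axis deg 27
```

```bash
sed -i 's/def cass(near,tz=None,thr=95,shot=None):/def cass(near,tz=None,thr=95,shot=None,box=None):/; s/m\[255:\]=0$/m[255:]=0\n    if box: k=np.zeros_like(m);k[box[1]:box[3],box[0]:box[2]]=1;m*=k/' h.py; python3 - <<'E'
from h import *
for t in (96,102): cass([.461,-.139],0.003,thr=t,box=(262,130,310,205))
E
```

```text
cassette mm 470 -173 size 89 x 43 long 28.3 px [266 134] [300 204]
pos [ 0.4503 -0.132   0.2113] yaw -63.0 t 33.7 q7 -0.78 F [ 0.8  0.  -0.7] w 0.0697 g 0.0 z [ 0.  0. -1.]
 tool shift [-0.0012  0.046   0.2083]
 tool z turn rad -0.023 (alt 3.118), rows 0.2
cassette mm 471 -174 size 89 x 44 long 28.3 px [266 134] [301 204]
pos [ 0.4503 -0.132   0.2113] yaw -63.0 t 33.8 q7 -0.78 F [-0.8  0.5 -0.4] w 0.0699 g 0.0 z [ 0.  0. -1.]
 tool shift [-0.0011  0.0467  0.2083]
 tool z turn rad -0.023 (alt 3.118), rows 0.2
```

{"name": "carry_out", "arguments": {"motion": [[0,0.02,0,0,0,0,0.07],[0,0.02,0,0,0,0,0.07],[0,0,0,0,0,0,0.07],[0,0,0,0,0,0,0.07]]}}

```text
t: 34.15
tool_pos: [0.4681, -0.1676, 0.2111]
eef_rot: [-3.055, -0.729, 0.001]
wrist_force: [-0.8, 0.4, -0.0]
width: 0.07
grasp_force: 0.0
```

```bash
python3 - <<'E'
from h import *
c=wrist();save(c,"w7",(100,30,420,260),2.4)
E
```

```text
(no output)
```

View pics/w7.png

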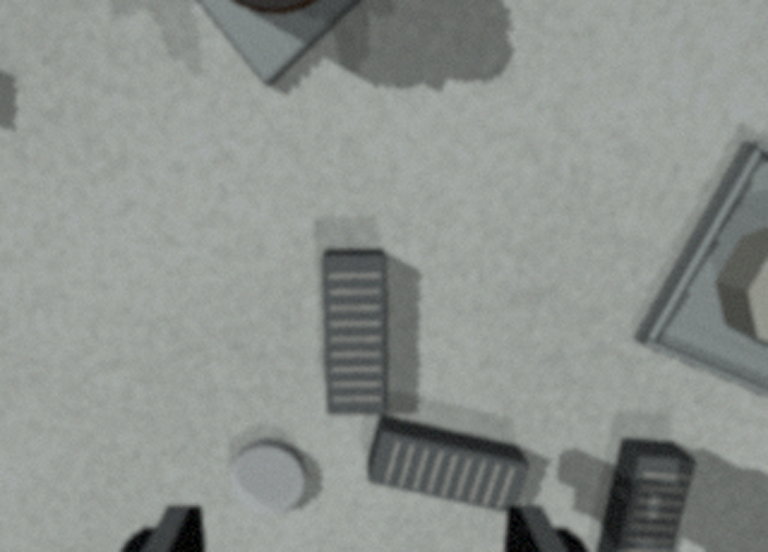

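B's top face is centred at zoomed (355,334), with its lower end close to E (450,463). E's grasp rows stay clear of B.

```bash
python3 - <<'E'
from h import *
c=wrist();Z=lambda u,v:ray(c,100+u/2.4,30+v/2.4,.028)[:2]
V=np.array([Z(*q) for q in [(324,255),(385,253),(386,413),(328,413)]]);p=V.mean(0)
d=(V[0]-V[3]+V[1]-V[2]);print(V.round(3),p,"long",np.degrees(np.arctan2(d[1],d[0])))
go([p[0],p[1],.003],np.degrees(np.arctan2(d[1],d[0]))+90)
W=np.array([Z(*q) for q in [(385,443),(524,465),(513,507),(370,478)]]);d=W[1]-W[0];print("E",W.mean(0),np.degrees(np.arctan2(d[1],d[0])))
E
```

```text
[[ 0.498 -0.137]
 [ 0.512 -0.164]
 [ 0.439 -0.203]
 [ 0.425 -0.176]] [ 0.46831953 -0.16987782] long 27.902212885204612
pos [ 0.4681 -0.1668  0.211 ] yaw -63.1 t 34.2 q7 -0.66 F [ 0.8  0.2 -0.1] w 0.0699 g 0.0 z [-0.001  0.001 -1.   ]
 tool shift [-0.0011  0.0031  0.208 ]
 tool z turn rad -0.017 (alt 3.125), rows 0.1
E [ 0.42281793 -0.24981076] -72.75084973067356
```

{"name": "carry_out", "arguments": {"motion": [[-0.001,0.003,0,0,0,-0.015,0.07],[0,0,0.04,0,0,0,0.07],[0,0,0.04,0,0,0,0.07],[0,0,0.04,0,0,0,0.07],[0,0,0.04,0,0,0,0.07],[0,0,0.03,0,0,0,0.07],[0,0,0.01,0,0,0,0.07],[0,0,0.007,0,0,0,0.07]]}}

```text
t: 35.05
tool_pos: [0.4689, -0.1706, 0.0039]
eef_rot: [-3.049, -0.754, 0.001]
wrist_force: [-0.4, 0.6, -0.1]
width: 0.0703
grasp_force: 0.0
```

{"name": "carry_out", "arguments": {"motion": [[0,0,0,0,0,0,0.07],[0,0,0,0,0,0,0.02],[0,0,0,0,0,0,0.02],[0,0,0,0,0,0,0.02],[0,0,0,0,0,0,0.02],[0,0,0,0,0,0,0.02],[0,0,0,0,0,0,0.02],[0,0,0,0,0,0,0.02]]}}

```text
t: 35.85
tool_pos: [0.4699, -0.1708, 0.0055]
eef_rot: [-3.05, -0.753, -0.003]
wrist_force: [-0.8, 0.2, 7.0]
width: 0.0309
grasp_force: 51.3
```

{"name": "carry_out", "arguments": {"motion": [[0,0,-0.02,0,0,0,0.02],[0,0,-0.04,0,0,0,0.02],[0,0,-0.04,0,0,0,0.02],[0,0,-0.04,0,0,0,0.02],[0,0,-0.04,0,0,0,0.02],[0,0,-0.03,0,0,-0.05,0.02],[0,0,0,0,0,-0.13,0.02],[0,0,0,0,0,-0.13,0.02]]}}

```text
t: 36.65
tool_pos: [0.4694, -0.1708, 0.2156]
eef_rot: [2.893, 1.223, 0.005]
wrist_force: [-0.6, -0.1, -1.5]
width: 0.0309
grasp_force: 50.3
```

{"name": "carry_out", "arguments": {"motion": [[0,0,0,0,0,-0.13,0.02],[0,0,0,0,0,-0.13,0.02],[0,0,0,0,0,-0.13,0.02],[0,0,0,0,0,-0.13,0.02],[0,0,0,0,0,-0.13,0.02],[0,0,0,0,0,-0.13,0.02],[0,0,0,0,0,-0.13,0.02],[0,0,0,0,0,-0.13,0.02]]}}

```text
t: 37.45
tool_pos: [0.4685, -0.1708, 0.2143]
eef_rot: [-1.904, -2.498, -0.001]
wrist_force: [-0.4, 1.0, -1.2]
width: 0.0311
grasp_force: 50.3
```

```bash
python3 - <<'E'
from h import *
slot(0,-.046,.21)
E
```

```text
slot xy [0.5742 0.1629]
pos [ 0.4685 -0.1708  0.2143] yaw 15.4 t 37.5 q7 0.66 F [-0.4  1.  -1.2] w 0.0311 g 50.3 z [ 0.  0. -1.]
 tool shift [0.2938 0.1904 0.0044]
 tool z turn rad -0.023 (alt 3.118), rows 0.2
```

{"name": "carry_out", "arguments": {"motion": [[0.0367,0.0238,0,0,0,0,0.02],[0.0367,0.0238,0,0,0,0,0.02],[0.0367,0.0238,0,0,0,0,0.02],[0.0367,0.0238,0,0,0,0,0.02],[0.0367,0.0238,0,0,0,0,0.02],[0.0367,0.0238,0,0,0,0,0.02],[0.0367,0.0238,0,0,0,0,0.02],[0.0367,0.0238,0,0,0,-0.022,0.02]]}}

```text
t: 38.25
tool_pos: [0.5765, 0.1638, 0.2144]
eef_rot: [1.883, 2.515, 0.0]
wrist_force: [-0.1, -0.0, -1.3]
width: 0.031
grasp_force: 50.3
```

{"name": "carry_out", "arguments": {"motion": [[0,0,0,0,0,0,0.02],[0,0,0,0,0,0,0.02],[0,0,0,0,0,0,0.02]]}}

```text
t: 38.55
tool_pos: [0.5762, 0.1605, 0.2143]
eef_rot: [1.885, 2.512, -0.001]
wrist_force: [0.2, 0.2, -1.5]
width: 0.0311
grasp_force: 50.3
```

```bash
python3 - <<'E'
from h import *
slot(0,-.046,.013)
c=wrist();g=c["pixels"].max(2)
print(g[150:240:3,247]); print(g[230,195:300:3])
E
```

```text
slot xy [0.5742 0.1629]
pos [0.5762 0.1605 0.2143] yaw 16.2 t 38.5 q7 0.10 F [ 0.2  0.2 -1.5] w 0.0311 g 50.3 z [-0.    -0.001 -1.   ]
 tool shift [ 0.003  -0.0011  0.2013]
 tool z turn rad -0.008 (alt 3.133), rows 0.1
[195 199 194 198 191 195 197 193 201 139  84  84  88  92 119 131 130 127
 124 124 137 210 116 112 107 122 190 118 113 113]
[228 226 226 228 227 229 232 107 110 150 155 153 153 159 162 161 156 152
 156 158 158 157 158 151 154 155 144 113 130 230 230 230 231 232 235]
```

{"name": "carry_out", "arguments": {"motion": [[0.004,-0.001,0.04,0,0,-0.008,0.02],[0,0,0.04,0,0,0,0.02],[0,0,0.04,0,0,0,0.02],[0,0,0.035,0,0,0,0.02],[0,0,0.02,0,0,0,0.02],[0,0,0.012,0,0,0,0.02],[0,0,0.008,0,0,0,0.02],[0,0,0,0,0,0,0.02]]}}

```text
t: 39.4
tool_pos: [0.5744, 0.1652, 0.0192]
eef_rot: [-1.874, -2.521, 0.0]
wrist_force: [-0.3, -0.1, -1.3]
width: 0.0308
grasp_force: 50.3
```

{"name": "carry_out", "arguments": {"motion": [[0,0,0.003,0,0,0,0.02],[0,0,0.002,0,0,0,0.02],[0,0,0,0,0,0,0.02]]}}

```text
t: 39.7
tool_pos: [0.5747, 0.166, 0.0148]
eef_rot: [1.873, 2.522, 0.001]
wrist_force: [-0.7, 0.0, -1.2]
width: 0.0313
grasp_force: 50.3
```

{"name": "carry_out", "arguments": {"motion": [[0,0,0.003,0,0,0,0.02],[0,0,0,0,0,0,0.02],[0,0,0,0,0,0,0.046],[0,0,0,0,0,0,0.046],[0,0,0,0,0,0,0.046],[0,0,-0.02,0,0,0,0.046],[0,0,-0.03,0,0,0,0.046],[0,0,-0.03,0,0,0,0.046]]}}

```text
t: 40.5
tool_pos: [0.5739, 0.1655, 0.0918]
eef_rot: [-1.873, -2.521, 0.002]
wrist_force: [0.6, 0.0, -0.1]
width: 0.0459
grasp_force: 0.0
```

{"name": "carry_out", "arguments": {"motion": [[0,0,-0.04,0,0,0,0.07],[0,0,-0.04,0,0,0,0.07],[0,0,-0.04,0,0,0,0.07],[-0.0355,-0.0265,0,0,0,0,0.07],[-0.0355,-0.0265,0,0,0,0,0.07],[-0.0355,-0.0265,0,0,0,0,0.07],[-0.0355,-0.0265,0,0,0,0,0.07],[-0.0355,-0.0265,0,0,0,0,0.07]]}}

```text
t: 41.3
tool_pos: [0.4978, -0.044, 0.2114]
eef_rot: [1.873, 2.522, 0.001]
wrist_force: [1.0, 0.0, 0.8]
width: 0.0701
grasp_force: 0.0
```

{"name": "carry_out", "arguments": {"motion": [[-0.0355,-0.0265,0,0,0,0,0.07],[-0.0355,-0.0265,0,0,0,0,0.07],[-0.0355,-0.0265,0,0,0,0,0.07],[-0.0355,-0.0265,0,0,0,0,0.07],[-0.0355,-0.0265,0,0,0,0,0.07],[0,0,0,0,0,0,0.07],[0,0,0,0,0,0,0.07]]}}

```text
t: 42.0
tool_pos: [0.4226, -0.2515, 0.2113]
eef_rot: [-1.877, -2.519, -0.001]
wrist_force: [0.2, 1.3, 0.3]
width: 0.0701
grasp_force: 0.0
```

```bash
python3 - <<'E'
from h import *
c=wrist();u,v=proj(c,[.423,-.25,.028]).astype(int);print(u,v)
g=cv2.GaussianBlur(c["pixels"],(3,3),0).max(2);print(g[v,u-40:u+40:2],g[v-60:v+60:3,u])
for t in (85,95,105): cass([.423,-.25],0.003,thr=t,box=(u-60,v-70,u+60,v+70))
E
```

```text
248 167
[157 161 162 159 157 158 162 161 160 158 159 156 135 108  86  95 108 110
 107 107 106 105 101 101  99  96  86 110 140 144 143 144 155 161 160 160
 161 162 162 158] [164 160 159 164 165 162 148 139  82  80  85 102  99  92 110  87 116  87
 111  89 106  93 100  99  94 102  93 103  90 105  83  95 107 113 154 158
 159 160 161 162]Traceback (most recent call last):
  File "<stdin>", line 4, in <module>
  File "h.py", line 51, in cass
    d,x,y,a,b,th,ct=best
    ^^^^^^^^^^^^^^^
TypeError: cannot unpack non-iterable NoneType object
```

```bash
python3 - <<'E'
from h import *
for t in (108,118,128): cass([.423,-.25],0.003,thr=t,box=(200,100,290,230))
E
```

```text
cassette mm 422 -252 size 93 x 34 long 103.0 px [232 132] [262 206]
pos [ 0.424  -0.249   0.2111] yaw 17.0 t 42.1 q7 0.88 F [ 0.6 -0.6 -0.2] w 0.0700 g 0.0 z [ 0.     0.001 -1.   ]
 tool shift [-0.0022 -0.0023  0.2081]
 tool z turn rad 0.069 (alt -3.072), rows 0.5
cassette mm 423 -252 size 95 x 35 long 103.3 px [231 132] [263 207]
pos [ 0.424  -0.249   0.2111] yaw 17.0 t 42.2 q7 0.88 F [0.4 0.2 0.3] w 0.0702 g 0.0 z [-0.     0.001 -1.   ]
 tool shift [-0.0029 -0.0023  0.2081]
 tool z turn rad 0.065 (alt -3.077), rows 0.4
cassette mm 423 -253 size 97 x 37 long 103.0 px [230 131] [263 208]
pos [ 0.4239 -0.2492  0.2111] yaw 17.0 t 42.2 q7 0.88 F [-0.7 -0.4  0.4] w 0.0701 g 0.0 z [-0.     0.001 -1.   ]
 tool shift [-0.0031 -0.002   0.2081]
 tool z turn rad 0.069 (alt -3.073), rows 0.5
```

{"name": "carry_out", "arguments": {"motion": [[-0.007,-0.002,0,0,0,0.065,0.07],[0,0,0.04,0,0,0,0.07],[0,0,0.04,0,0,0,0.07],[0,0,0.04,0,0,0,0.07],[0,0,0.04,0,0,0,0.07],[0,0,0.03,0,0,0,0.07],[0,0,0.01,0,0,0,0.07],[0,0,0.007,0,0,0,0.07]]}}

```text
t: 43.05
tool_pos: [0.4236, -0.2573, 0.0037]
eef_rot: [-1.952, -2.46, 0.0]
wrist_force: [1.1, 0.3, 0.9]
width: 0.0699
grasp_force: 0.0
```

{"name": "carry_out", "arguments": {"motion": [[0,0,0,0,0,0,0.07],[0,0,0,0,0,0,0.02],[0,0,0,0,0,0,0.02],[0,0,0,0,0,0,0.02],[0,0,0,0,0,0,0.02],[0,0,0,0,0,0,0.02],[0,0,0,0,0,0,0.02],[0,0,0,0,0,0,0.02]]}}

```text
t: 43.85
tool_pos: [0.4246, -0.2584, 0.0056]
eef_rot: [1.953, 2.458, 0.002]
wrist_force: [0.1, 1.2, 7.6]
width: 0.0313
grasp_force: 51.0
```

{"name": "carry_out", "arguments": {"motion": [[0,0,-0.02,0,0,0,0.02],[0,0,-0.04,0,0,0,0.02],[0,0,-0.04,0,0,0,0.02],[0,0,-0.04,0,0,0,0.02],[0,0,-0.04,0,0,0,0.02],[0,0,-0.03,0,0,0,0.02],[0,0,0,0,0,-0.065,0.02]]}}

```text
t: 44.55
tool_pos: [0.4257, -0.2596, 0.2188]
eef_rot: [1.866, 2.517, 0.006]
wrist_force: [0.3, -0.4, -1.2]
width: 0.0313
grasp_force: 50.2
```

```bash
python3 - <<'E'
from h import *
slot(0,.046,.21)
E
```

```text
slot xy [0.5478 0.2511]
pos [ 0.4257 -0.2596  0.2188] yaw 16.9 t 44.5 q7 0.91 F [ 0.3 -0.4 -1.2] w 0.0313 g 50.2 z [ 0.009 -0.002 -1.   ]
 tool shift [0.4532 0.265  0.0089]
 tool z turn rad 0.003 (alt -3.138), rows 0.0
```

{"name": "carry_out", "arguments": {"motion": [[0.0378,0.022,0,0,0,0,0.02],[0.0378,0.022,0,0,0,0,0.02],[0.0378,0.022,0,0,0,0,0.02],[0.0378,0.022,0,0,0,0,0.02],[0.0378,0.022,0,0,0,0,0.02],[0.0378,0.022,0,0,0,0,0.02],[0.0378,0.022,0,0,0,0,0.02],[0.0378,0.022,0,0,0,0,0.02]]}}

```text
t: 45.35
tool_pos: [0.5043, 0.084, 0.2146]
eef_rot: [-1.873, -2.522, -0.001]
wrist_force: [0.2, -0.4, -0.6]
width: 0.0309
grasp_force: 50.1
```

{"name": "carry_out", "arguments": {"motion": [[0.0378,0.022,0,0,0,0,0.02],[0.0378,0.022,0,0,0,0,0.02],[0.0378,0.022,0,0,0,0,0.02],[0.0378,0.022,0,0,0,0,0.02],[0,0,0,0,0,0,0.02],[0,0,0,0,0,0,0.02],[0,0,0,0,0,0,0.02]]}}

```text
t: 46.05
tool_pos: [0.545, 0.2507, 0.2143]
eef_rot: [1.875, 2.52, -0.001]
wrist_force: [1.1, -0.1, -0.9]
width: 0.0312
grasp_force: 50.1
```

```bash
python3 - <<'E'
from h import *
slot(0,.046,.013)
c=wrist();g=c["pixels"].max(2)
print(g[150:240:3,247]); print(g[230,195:300:3])
E
```

```text
slot xy [0.5478 0.2511]
pos [0.545  0.2507 0.2143] yaw 16.7 t 46.0 q7 -0.06 F [ 1.1 -0.1 -0.9] w 0.0312 g 50.1 z [-0.    -0.001 -1.   ]
 tool shift [-0.0003  0.0029  0.2013]
 tool z turn rad -0.000 (alt 3.141), rows 0.0
[176 186 181  91  80  82  92 126 125 128 127 128 121 159 207 128 128 127
 128 212 147 123 110 111 176 156 106 109 113 174]
[191 191 197 192 197 191 191  98 106 109 110 109 113 110 109 111 108 112
 108 111 107 114 110 108 112 111 115 112  93 113 126 125 130 129 130]
```

{"name": "carry_out", "arguments": {"motion": [[-0.011,0.003,0.02,0,0,0,0.02],[0,0,0.04,0,0,0,0.02],[0,0,0.04,0,0,0,0.02],[0,0,0.04,0,0,0,0.02],[0,0,0.03,0,0,0,0.02],[0,0,0.015,0,0,0,0.02],[0,0,0.01,0,0,0,0.02],[0,0,0,0,0,0,0.02]]}}

```text
t: 46.9
tool_pos: [0.5511, 0.2423, 0.0192]
eef_rot: [-1.874, -2.521, 0.001]
wrist_force: [0.5, 0.0, -0.6]
width: 0.0309
grasp_force: 50.1
```

{"name": "carry_out", "arguments": {"motion": [[0,0,0.003,0,0,0,0.02],[0,0,0.002,0,0,0,0.02],[0,0,0,0,0,0,0.02]]}}

```text
t: 47.2
tool_pos: [0.5516, 0.2433, 0.0151]
eef_rot: [1.873, 2.522, 0.002]
wrist_force: [0.4, -0.2, -0.8]
width: 0.031
grasp_force: 50.1
```

{"name": "carry_out", "arguments": {"motion": [[0,0,0.003,0,0,0,0.02],[0,0,0,0,0,0,0.02],[0,0,0,0,0,0,0.046],[0,0,0,0,0,0,0.046],[0,0,0,0,0,0,0.046],[0,0,-0.02,0,0,0,0.046],[0,0,-0.03,0,0,0,0.046],[0,0,-0.03,0,0,0,0.046]]}}

```text
t: 48.0
tool_pos: [0.5506, 0.2426, 0.0918]
eef_rot: [-1.873, -2.522, 0.002]
wrist_force: [1.0, 0.5, 0.1]
width: 0.0459
grasp_force: 0.0
```

{"name": "carry_out", "arguments": {"motion": [[0,0,-0.04,0,0,0,0.07],[0,0,-0.04,0,0,0,0.07],[0,0,-0.04,0,0,0,0.07],[-0.0364,-0.0181,0,0,0,0,0.07],[-0.0364,-0.0181,0,0,0,0,0.07],[-0.0364,-0.0181,0,0,0,0,0.07],[-0.0364,-0.0181,0,0,0,0,0.07],[-0.0364,-0.0181,0,0,0,0,0.07]]}}

```text
t: 48.8
tool_pos: [0.5164, 0.0409, 0.2114]
eef_rot: [-1.873, -2.522, -0.001]
wrist_force: [1.3, -0.3, -0.3]
width: 0.0699
grasp_force: 0.0
```

{"name": "carry_out", "arguments": {"motion": [[-0.0364,-0.0181,0,0,0,0,0.07],[-0.0364,-0.0181,0,0,0,0,0.07],[-0.0364,-0.0181,0,0,0,0,0.07],[-0.0364,-0.0181,0,0,0,0,0.07],[-0.0364,-0.0181,0,0,0,0,0.07],[-0.0364,-0.0181,0,0,0,0,0.07],[-0.0364,-0.0181,0,0,0,0,0.07],[-0.0364,-0.0181,0,0,0,0,0.07]]}}

```text
t: 49.6
tool_pos: [0.462, -0.2795, 0.2114]
eef_rot: [1.873, 2.522, 0.001]
wrist_force: [1.0, -0.4, 1.2]
width: 0.0698
grasp_force: 0.0
```

{"name": "carry_out", "arguments": {"motion": [[-0.0364,-0.0181,0,0,0,0,0.07],[-0.0364,-0.0181,0,0,0,0,0.07],[0,0,0,0,0,0.134,0.07],[0,0,0,0,0,0.134,0.07],[0,0,0,0,0,0.134,0.07],[0,0,0,0,0,0.134,0.07],[0,0,0,0,0,0.134,0.07],[0,0,0,0,0,0.134,0.07]]}}

```text
t: 50.4
tool_pos: [0.4488, -0.3581, 0.2112]
eef_rot: [-2.715, -1.58, -0.001]
wrist_force: [0.2, 0.3, -0.5]
width: 0.0702
grasp_force: 0.0
```

{"name": "carry_out", "arguments": {"motion": [[0,0,0,0,0,0.134,0.07],[0,0,0,0,0,0.134,0.07],[0,0,0,0,0,0.134,0.07],[0,0,0,0,0,0.134,0.07],[0,0,0,0,0,0.134,0.07],[0,0,0,0,0,0,0.07],[0,0,0,0,0,0,0.07]]}}

```text
t: 51.1
tool_pos: [0.4488, -0.3581, 0.2111]
eef_rot: [-3.081, -0.613, 0.0]
wrist_force: [0.2, 0.5, 0.5]
width: 0.0701
grasp_force: 0.0
```

```bash
python3 - <<'E'
from h import *
go(None,-68)
c=wrist();u,v=proj(c,[.448,-.358,.028]).astype(int);print(u,v)
g=cv2.GaussianBlur(c["pixels"],(3,3),0).max(2);print(g[v,u-40:u+40:2],g[v-60:v+60:3,u])
for t in (100,108,118): 
  try: cass([.448,-.358],0.003,thr=t,box=(max(u-45,0),max(0,v-65),u+45,v+60))
  except Exception as e: print(e)
E
```

```text
pos [ 0.4488 -0.3581  0.2111] yaw -67.5 t 51.1 q7 -0.14 F [0.2 0.5 0.5] w 0.0701 g 0.0 z [-0.  0. -1.]
 tool z turn rad 0.009 (alt -3.133), rows 0.1
245 170
[159 160 159 159 158 159 161 163 164 160 159 160 162 164 162 150 139 106
  90  96  99  99  98  98  97 100  99  99  96  86  88 111 113 111 114 111
 117 144 163 164] [157 157 157 157 156 142 142 143 141 102  65  88  91 116  88 117  90 106
  94 100  99  98 103  89 106  91 106  90 112  89 111  87 135 161 158 158
 157 163 161 162]
cassette mm 449 -367 size 83 x 32 long 22.7 px [240 138] [266 204]
pos [ 0.4488 -0.3582  0.2112] yaw -67.6 t 51.2 q7 -0.14 F [ 0.5 -0.3 -0.3] w 0.0701 g 0.0 z [ 0.  0. -1.]
 tool shift [-0.0034  0.0083  0.2082]
 tool z turn rad -0.004 (alt 3.137), rows 0.0
cassette mm 449 -367 size 86 x 34 long 22.6 px [239 137] [267 205]
pos [ 0.4489 -0.3582  0.2113] yaw -67.6 t 51.2 q7 -0.14 F [-0.6 -1.4  0.6] w 0.0701 g 0.0 z [ 0.  0. -1.]
 tool shift [-0.0036  0.0083  0.2083]
 tool z turn rad -0.004 (alt 3.138), rows 0.0
cassette mm 451 -373 size 86 x 47 long 22.2 px [239 137] [278 205]
pos [ 0.4489 -0.3582  0.2113] yaw -67.6 t 51.3 q7 -0.14 F [ 0.2  0.2 -0.5] w 0.0701 g 0.0 z [ 0.  0. -1.]
 tool shift [-0.0036  0.0149  0.2083]
 tool z turn rad 0.004 (alt -3.137), rows 0.0
```

{"name": "carry_out", "arguments": {"motion": [[-0.005,0.008,0,0,0,0,0.07],[0,0,0.04,0,0,0,0.07],[0,0,0.04,0,0,0,0.07],[0,0,0.04,0,0,0,0.07],[0,0,0.04,0,0,0,0.07],[0,0,0.03,0,0,0,0.07],[0,0,0.01,0,0,0,0.07],[0,0,0.007,0,0,0,0.07]]}}

```text
t: 52.1
tool_pos: [0.447, -0.3683, 0.0039]
eef_rot: [3.082, 0.608, -0.001]
wrist_force: [-0.3, -0.3, 0.8]
width: 0.0701
grasp_force: 0.0
```

{"name": "carry_out", "arguments": {"motion": [[0,0,0,0,0,0,0.07],[0,0,0,0,0,0,0.02],[0,0,0,0,0,0,0.02],[0,0,0,0,0,0,0.02],[0,0,0,0,0,0,0.02],[0,0,0,0,0,0,0.02],[0,0,0,0,0,0,0.02],[0,0,0,0,0,0,0.02]]}}

```text
t: 52.9
tool_pos: [0.4482, -0.3682, 0.0056]
eef_rot: [3.081, 0.609, 0.003]
wrist_force: [0.6, 1.6, 6.8]
width: 0.0309
grasp_force: 51.6
```

{"name": "carry_out", "arguments": {"motion": [[0,0,-0.02,0,0,0,0.02],[0,0,-0.04,0,0,0,0.02],[0,0,-0.04,0,0,0,0.02],[0,0,-0.04,0,0,0,0.02],[0,0,-0.04,0,0,0,0.02],[0,0,-0.03,0,0,-0.134,0.02],[0,0,0,0,0,-0.134,0.02],[0,0,0,0,0,-0.134,0.02]]}}

```text
t: 53.7
tool_pos: [0.4476, -0.3678, 0.2155]
eef_rot: [2.894, 1.219, 0.003]
wrist_force: [-0.6, 0.1, -1.9]
width: 0.0309
grasp_force: 50.7
```

{"name": "carry_out", "arguments": {"motion": [[0,0,0,0,0,-0.134,0.02],[0,0,0,0,0,-0.134,0.02],[0,0,0,0,0,-0.134,0.02],[0,0,0,0,0,-0.134,0.02],[0,0,0,0,0,-0.134,0.02],[0,0,0,0,0,-0.134,0.02],[0,0,0,0,0,-0.134,0.02],[0,0,0,0,0,-0.134,0.02]]}}

```text
t: 54.5
tool_pos: [0.4469, -0.3673, 0.2141]
eef_rot: [-1.866, -2.527, -0.0]
wrist_force: [-0.4, -0.3, 0.3]
width: 0.031
grasp_force: 50.7
```

```bash
python3 - <<'E'
from h import *
slot(-.057,-.02,.21)
E
```

```text
slot xy [0.5121 0.1715]
pos [ 0.4469 -0.3673  0.2141] yaw 17.1 t 54.5 q7 1.16 F [-0.4 -0.3  0.3] w 0.0310 g 50.7 z [-0.  0. -1.]
 tool shift [0.4958 0.2208 0.0043]
 tool z turn rad 0.007 (alt -3.135), rows 0.0
```

{"name": "carry_out", "arguments": {"motion": [[0.0381,0.017,0,0,0,0,0.02],[0.0381,0.017,0,0,0,0,0.02],[0.0381,0.017,0,0,0,0,0.02],[0.0381,0.017,0,0,0,0,0.02],[0.0381,0.017,0,0,0,0,0.02],[0.0381,0.017,0,0,0,0,0.02],[0.0381,0.017,0,0,0,0,0.02],[0.0381,0.017,0,0,0,0,0.02]]}}

```text
t: 55.3
tool_pos: [0.489, -0.0348, 0.2143]
eef_rot: [-1.873, -2.522, -0.001]
wrist_force: [1.5, 0.8, -0.6]
width: 0.0311
grasp_force: 50.6
```

{"name": "carry_out", "arguments": {"motion": [[0.0381,0.017,0,0,0,0,0.02],[0.0381,0.017,0,0,0,0,0.02],[0.0381,0.017,0,0,0,0,0.02],[0.0381,0.017,0,0,0,0,0.02],[0.0381,0.017,0,0,0,0,0.02],[0,0,0,0,0,0,0.02],[0,0,0,0,0,0,0.02],[0,0,0,0,0,0,0.02]]}}

```text
t: 56.1
tool_pos: [0.5156, 0.1688, 0.2141]
eef_rot: [1.876, 2.52, -0.001]
wrist_force: [-0.2, 0.2, -2.1]
width: 0.0309
grasp_force: 50.7
```

```bash
python3 - <<'E'
from h import *
slot(-.057,-.02,.013)
c=wrist();g=c["pixels"].max(2)
print(g[150:240:3,247]); print(g[230,195:300:3])
E
```

```text
slot xy [0.5121 0.1715]
pos [0.5156 0.1688 0.2141] yaw 16.7 t 56.1 q7 0.01 F [-0.2  0.2 -2.1] w 0.0309 g 50.7 z [-0.    -0.001 -1.   ]
 tool shift [ 0.0037 -0.0024  0.2011]
 tool z turn rad -0.000 (alt 3.141), rows 0.0
[188 186 182 182 186 189 190 185 190 150  80  80  78  82 107 123 125 121
 121 122 130 205 129 104 109 109 179 131 102 109]
[222 180  78  83  76  83  86  96 106 146 158 163 162 162 165 162 160 163
 164 166 163 158 159 163 167 165 146 104 119 200 201 204 202 202 202]
```

{"name": "carry_out", "arguments": {"motion": [[0.004,-0.005,0.02,0,0,0,0.02],[0,0,0.04,0,0,0,0.02],[0,0,0.04,0,0,0,0.02],[0,0,0.04,0,0,0,0.02],[0,0,0.03,0,0,0,0.02],[0,0,0.015,0,0,0,0.02],[0,0,0.01,0,0,0,0.02],[0,0,0,0,0,0,0.02]]}}

```text
t: 56.95
tool_pos: [0.5099, 0.1722, 0.0191]
eef_rot: [-1.874, -2.521, 0.001]
wrist_force: [0.6, 0.3, -0.0]
width: 0.0309
grasp_force: 50.7
```

{"name": "carry_out", "arguments": {"motion": [[0,0,0.003,0,0,0,0.02],[0,0,0.002,0,0,0,0.02],[0,0,0.003,0,0,0,0.02],[0,0,0,0,0,0,0.02]]}}

```text
t: 57.35
tool_pos: [0.5102, 0.1732, 0.0116]
eef_rot: [1.873, 2.522, 0.002]
wrist_force: [0.1, 0.7, -0.4]
width: 0.0309
grasp_force: 50.7
```

{"name": "carry_out", "arguments": {"motion": [[0,0,0,0,0,0,0.046],[0,0,0,0,0,0,0.046],[0,0,0,0,0,0,0.046],[0,0,-0.02,0,0,0,0.046],[0,0,-0.04,0,0,0,0.046],[0,0,-0.04,0,0,0,0.046],[0,0,-0.04,0,0,0,0.046],[0,0,-0.04,0,0,0,0.046]]}}

```text
t: 58.15
tool_pos: [0.5096, 0.1726, 0.193]
eef_rot: [-1.874, -2.522, -0.0]
wrist_force: [-0.2, 0.2, -0.7]
width: 0.0455
grasp_force: 0.0
```

{"name": "carry_out", "arguments": {"motion": [[0,0,-0.04,0,0,0,0.046],[-0.02,-0.03,-0.02,0,0,0,0.0],[-0.02,-0.03,0,0,0,0,0.0],[-0.02,-0.03,0,0,0,0,0.0],[0,-0.03,0,0,0,0,0.0],[0,0,0,0,0,0,0.0],[0,0,0,0,0,0,0.0]]}}

```text
t: 58.85
tool_pos: [0.4123, 0.0809, 0.2516]
eef_rot: [-1.873, -2.522, -0.003]
wrist_force: [0.4, 0.7, -0.4]
width: 0.0
grasp_force: 0.0
```

```bash
python3 - <<'E'
from h import *
go([.35,.05,.25])
c=wrist();save(c,"w8",None,1.5)
E
```

```text
pos [0.4123 0.0809 0.2516] yaw 16.8 t 58.9 q7 -0.03 F [ 0.4  0.7 -0.4] w 0.0000 g 0.0 z [ 0.001  0.002 -1.   ]
 tool shift [-0.0116 -0.0685  0.0015]
```

View pics/w8.png

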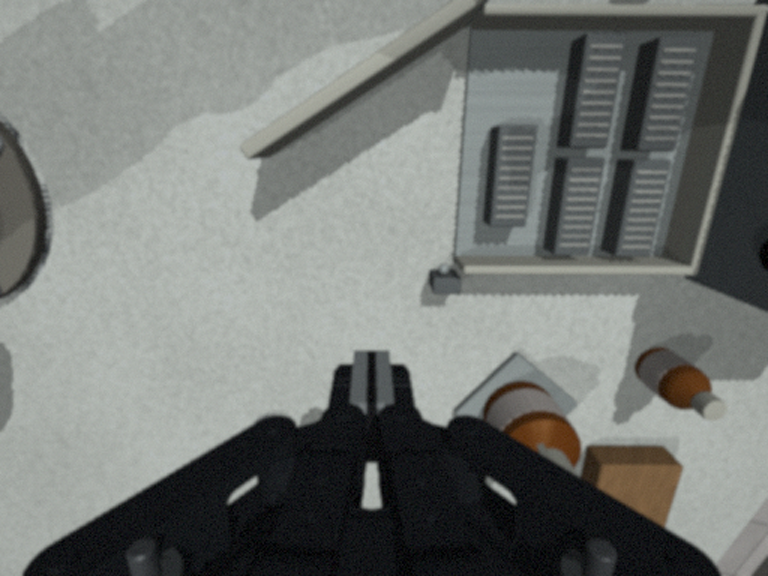

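All five cassettes lie flat and apart in the bay, and the neck at (540,450) is open. The door runs from zoomed (478,5) to (252,152). Next is the door.

```bash
python3 - <<'E'
from h import *
c=wrist();Z=lambda u,v:ray(c,u/1.5,v/1.5,.074)[:2]
H=Z(478,5);F=Z(252,153);print("H",H,"F",F,np.linalg.norm(F-H))
H=np.array([.432,.270]);a=np.degrees(np.arctan2(*(F-H)[::-1]));print("phi",-73.3-a,np.linalg.norm(F-H))
s=state();R=Ro.from_rotvec(s["eef_rot"]).as_matrix();p=s["tool_pos"]
phi0=np.radians(-73.3-a)
def P(phi,r,cc):
    t=np.radians(-73.3)-phi;d=np.array([np.cos(t),np.sin(t)]);n=np.array([np.cos(t-np.pi/2),np.sin(t-np.pi/2)]);return H+r*d+cc*n
for phi,r,cc in [(phi0,.06,.04),(phi0,.06,.022),(.85,.07,.022),(.7,.08,.022),(.55,.1,.022),(.4,.12,.022),(.25,.14,.022),(.1,.15,.021),(0,.15,.0205),(0,.15,.012)]:
    q=P(phi,r,cc);D=R.T@np.array([*(q-p[:2]),0]);print(round(phi,2),r,q.round(3),"rad %.3f"%np.hypot(*q),"step",D[:2].round(4));p=np.array([*q,p[2]])
go(None,16.7)
E
```

```text
H [0.43094942 0.2659013 ] F [0.30570206 0.12989721] 0.18488918566261967
phi 58.73359451152943 0.1886265105954128
1.03 0.06 [0.362 0.252] rad 0.441 step [0.1783 0.0007]
1.03 0.06 [0.375 0.24 ] rad 0.446 step [-0.0154  0.0093]
0.85 0.07 [0.376 0.222] rad 0.437 step [-0.0173 -0.0044]
0.7 0.08 [0.38  0.205] rad 0.432 step [-0.0173 -0.0013]
0.55 0.1 [0.385 0.179] rad 0.425 step [-0.0267 -0.0027]
0.4 0.12 [0.397 0.153] rad 0.426 step [-0.0282  0.004 ]
0.25 0.14 [0.416 0.129] rad 0.435 step [-0.0283  0.011 ]
0.1 0.15 [0.44  0.119] rad 0.456 step [-0.017  0.02 ]
0 0.15 [0.455 0.12 ] rad 0.471 step [-0.0029  0.0154]
0 0.15 [0.464 0.123] rad 0.480 step [-0.      0.0085]
pos [0.4131 0.0813 0.2516] yaw 16.8 t 59.0 q7 -0.03 F [-0.5 -0.5 -0.3] w 0.0004 g 0.0 z [ 0.001  0.    -1.   ]
 tool z turn rad 0.002 (alt -3.139), rows 0.0
```

{"name": "carry_out", "arguments": {"motion": [[0.0357,0,0,0,0,0,0],[0.0357,0,0,0,0,0,0],[0.0357,0,0,0,0,0,0],[0.0357,0,0,0,0,0,0],[0.0357,0,0,0,0,0,0],[0,0,0.04,0,0,0,0],[0,0,0.04,0,0,0,0],[0,0,0.04,0,0,0,0]]}}

```text
t: 59.75
tool_pos: [0.3614, 0.2531, 0.1299]
eef_rot: [1.871, 2.523, 0.002]
wrist_force: [-0.1, 1.0, -0.1]
width: 0.0002
grasp_force: 0.0
```

{"name": "carry_out", "arguments": {"motion": [[0,0,0.03,0,0,0,0],[0,0,0.03,0,0,0,0],[0,0,0.02,0,0,0,0],[0,0,0.016,0,0,0,0],[0,0,0,0,0,0,0],[0,0,0,0,0,0,0]]}}

```text
t: 60.35
tool_pos: [0.3612, 0.2521, 0.0351]
eef_rot: [1.873, 2.522, -0.001]
wrist_force: [0.5, 0.3, 0.2]
width: -0.0004
grasp_force: 0.0
```

```bash
python3 - <<'E'
from h import *
go([.375,.240,.035],16.7)
E
```

```text
pos [0.3612 0.2521 0.0351] yaw 16.8 t 60.4 q7 -0.28 F [0.5 0.3 0.2] w -0.0004 g 0.0 z [-0.    -0.001 -1.   ]
 tool shift [-0.0156  0.0097  0.0001]
 tool z turn rad 0.002 (alt -3.140), rows 0.0
```

Now push along the arc in small rows.

{"name": "carry_out", "arguments": {"motion": [[-0.008,0.005,0,0,0,0,0],[-0.008,0.005,0,0,0,0,0],[-0.006,-0.001,0,0,0,0,0],[-0.006,-0.001,0,0,0,0,0],[-0.006,-0.001,0,0,0,0,0],[-0.006,-0.001,0,0,0,0,0],[-0.006,0,0,0,0,0,0],[-0.006,0,0,0,0,0,0]]}}

```text
t: 61.15
tool_pos: [0.3816, 0.2032, 0.0354]
eef_rot: [-1.873, -2.522, -0.0]
wrist_force: [0.0, 1.5, 0.9]
width: 0.0
grasp_force: 0.6
```

```bash
python3 - <<'E'
from h import *
go([.380,.205,.035],16.7); go([.385,.179,.035])
E
```

```text
pos [0.3816 0.2032 0.0354] yaw 16.8 t 61.1 q7 -0.15 F [0.  1.5 0.9] w 0.0000 g 0.6 z [ 0.  0. -1.]
 tool shift [ 0.0022 -0.001   0.0004]
 tool z turn rad 0.002 (alt -3.140), rows 0.0
pos [0.3816 0.2032 0.0354] yaw 16.8 t 61.1 q7 -0.15 F [0.  1.5 0.9] w 0.0000 g 0.6 z [ 0.  0. -1.]
 tool shift [-0.0242 -0.0038  0.0004]
```

{"name": "carry_out", "arguments": {"motion": [[-0.012,-0.001,0,0,0,0,0],[-0.012,-0.001,0,0,0,0,0],[-0.009,0.001,0,0,0,0,0],[-0.009,0.001,0,0,0,0,0],[-0.01,0.002,0,0,0,0,0],[-0.009,0.003,0,0,0,0,0],[-0.009,0.004,0,0,0,0,0],[-0.01,0.004,0,0,0,0,0]]}}

```text
t: 61.95
tool_pos: [0.4177, 0.1303, 0.0353]
eef_rot: [1.873, 2.522, 0.0]
wrist_force: [-0.2, 0.6, 0.4]
width: 0.0001
grasp_force: 0.4
```

```bash
python3 - <<'E'
from h import *
go([.416,.129,.035],16.7); go([.440,.119,.035]); go([.455,.120,.035])
c=read_camera("top");g=c["pixels"].max(2)
E
```

```text
pos [0.4177 0.1303 0.0353] yaw 16.8 t 62.0 q7 0.05 F [-0.2  0.6  0.4] w 0.0001 g 0.4 z [ 0.  0. -1.]
 tool shift [-0.0007 -0.002   0.0003]
 tool z turn rad 0.002 (alt -3.140), rows 0.0
pos [0.4177 0.1303 0.0353] yaw 16.8 t 62.0 q7 0.05 F [-0.2  0.6  0.4] w 0.0001 g 0.4 z [ 0.  0. -1.]
 tool shift [-0.0172  0.0181  0.0003]
pos [0.4177 0.1303 0.0353] yaw 16.8 t 62.0 q7 0.05 F [-0.2  0.6  0.4] w 0.0001 g 0.4 z [ 0.  0. -1.]
 tool shift [-0.0206  0.0328  0.0003]
```

{"name": "carry_out", "arguments": {"motion": [[-0.006,0.006,0,0,0,0,0],[-0.006,0.006,0,0,0,0,0],[-0.005,0.006,0,0,0,0,0],[-0.001,0.004,0,0,0,0,0],[-0.001,0.004,0,0,0,0,0],[0,0,0,0,0,0,0]]}}

```text
t: 62.6
tool_pos: [0.4466, 0.1199, 0.0351]
eef_rot: [-1.872, -2.521, 0.003]
wrist_force: [-3.0, -0.6, 4.4]
width: 0.0
grasp_force: 2.2
```

{"name": "carry_out", "arguments": {"motion": [[0,0.003,0,0,0,0,0],[0,0.003,0,0,0,0,0],[0,0,0,0,0,0,0]]}}

```text
t: 62.9
tool_pos: [0.4539, 0.122, 0.0354]
eef_rot: [1.873, 2.521, 0.001]
wrist_force: [1.8, -0.9, -0.4]
width: -0.0002
grasp_force: 0.0
```

{"name": "carry_out", "arguments": {"motion": [[0,0.003,0,0,0,0,0],[0,0,0,0,0,0,0]]}}

```text
t: 63.1
tool_pos: [0.4558, 0.1228, 0.0352]
eef_rot: [-1.872, -2.522, 0.001]
wrist_force: [-1.7, -0.5, 2.3]
width: 0.0003
grasp_force: 1.8
```

{"name": "carry_out", "arguments": {"motion": [[0,0.002,0,0,0,0,0],[0,0.002,0,0,0,0,0],[0,0,0,0,0,0,0],[0,0,0,0,0,0,0]]}}

```text
t: 63.5
tool_pos: [0.4558, 0.1228, 0.0349]
eef_rot: [-1.87, -2.517, 0.01]
wrist_force: [-10.6, -2.8, 11.6]
width: 0.0003
grasp_force: 7.7
```

{"name": "carry_out", "arguments": {"motion": [[0,0.002,0,0,0,0,0],[0,0,0,0,0,0,0],[0,0,0,0,0,0,0]]}}

```text
t: 63.8
tool_pos: [0.4558, 0.1228, 0.0348]
eef_rot: [-1.868, -2.515, 0.015]
wrist_force: [-14.2, -3.2, 16.7]
width: -0.0005
grasp_force: 10.8
```

The push meets a hard stop at the shut position. Back off and retreat, then check numerically.

{"name": "carry_out", "arguments": {"motion": [[0,-0.01,0,0,0,0,0],[0,-0.015,0,0,0,0,0],[0,-0.015,0,0,0,0,0],[0,0,-0.04,0,0,0,0],[0,0,-0.04,0,0,0,0],[0,0,-0.04,0,0,0,0],[0,0,-0.04,0,0,0,0],[0,0,-0.04,0,0,0,0]]}}

```text
t: 64.6
tool_pos: [0.4238, 0.1131, 0.2372]
eef_rot: [1.873, 2.521, 0.003]
wrist_force: [0.5, -0.1, -0.0]
width: -0.0002
grasp_force: 0.0
```

{"name": "carry_out", "arguments": {"motion": [[0,0,-0.02,0,0,0,0],[-0.03,-0.01,0,0,0,0,0],[-0.03,-0.01,0,0,0,0,0],[-0.03,0,0,0,0,0,0],[0,0,0,0,0,0,0],[0,0,0,0,0,0,0]]}}

```text
t: 65.2
tool_pos: [0.4307, 0.021, 0.2554]
eef_rot: [1.875, 2.52, 0.002]
wrist_force: [0.0, 0.4, 0.1]
width: -0.0004
grasp_force: 0.0
```

```bash
python3 - <<'E'
from h import *
go(None)
c=wrist();g=cv2.GaussianBlur(c["pixels"],(3,3),0).max(2).astype(int)
H=np.array([.432,.270]);d=np.array([.287,-.958])
# profile across door along bay x, at z=.074, for distances from hinge
for r in (.04,.08,.12,.16,.19):
    o=[]
    for x in np.arange(-.03,.031,.003):
        q=H+r*d+x*BX;u,v=proj(c,[*q,.074]).round().astype(int);o.append(g[v,u] if 0<=v<384 and 0<=u<512 else -1)
    print(r,o)
E
```

```text
pos [0.4307 0.021  0.2554] yaw 16.7 t 65.2 q7 0.13 F [0.  0.4 0.1] w -0.0004 g 0.0 z [ 0.001  0.001 -1.   ]
0.04 [-1, -1, -1, -1, -1, -1, -1, -1, -1, -1, -1, -1, -1, -1, -1, -1, -1, -1, -1, -1, -1]
0.08 [np.int64(121), np.int64(118), np.int64(118), np.int64(119), np.int64(114), np.int64(79), np.int64(65), np.int64(62), np.int64(75), np.int64(151), np.int64(167), np.int64(166), np.int64(141), np.int64(128), np.int64(130), np.int64(131), np.int64(130), np.int64(129), np.int64(134), np.int64(144), np.int64(144)]
0.12 [np.int64(124), np.int64(118), np.int64(120), np.int64(121), np.int64(118), np.int64(74), np.int64(65), np.int64(65), np.int64(75), np.int64(150), np.int64(166), np.int64(166), np.int64(141), np.int64(83), np.int64(63), np.int64(34), np.int64(45), np.int64(97), np.int64(114), np.int64(114), np.int64(113)]
0.16 [np.int64(121), np.int64(117), np.int64(117), np.int64(119), np.int64(115), np.int64(71), np.int64(36), np.int64(41), np.int64(66), np.int64(146), np.int64(162), np.int64(162), np.int64(134), np.int64(83), np.int64(82), np.int64(76), np.int64(77), np.int64(76), np.int64(83), np.int64(92), np.int64(92)]
0.19 [np.int64(122), np.int64(120), np.int64(119), np.int64(118), np.int64(109), np.int64(97), np.int64(82), np.int64(76), np.int64(77), np.int64(143), np.int64(159), np.int64(158), np.int64(149), np.int64(154), np.int64(158), np.int64(159), np.int64(157), np.int64(157), np.int64(157), np.int64(157), np.int64(157)]
```

```bash
python3 - <<'E'
from station import *
print(hand_in())
E
```

```text
the job is handed in; nothing more can be done
None
```

I opened the bottle and left its cap in the dish, laid all five cassettes flat and apart on the bay floor, pushed the door shut to its hard stop past the catch, and handed the job in at about 65 s; no verdict was shown.

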